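# Set the shaft rack to its mark and lay the propeller shafts in it

## Robot

A 7-joint arm with a two-finger parallel gripper is mounted at the origin on the work surface. World frame = base frame: x ahead of the robot, y to its left, z up, the work surface at z = 0. Lengths are in m, angles in rad, forces in N, time in s.
With the tool pointing down it reaches from about 0.425 to 0.95 m from the base axis. Payload 4.7 kg.
Tool frame: the origin (TCP) lies at the very end of the fingers, on their centre line; the grasp point (between the pads) lies 19 mm behind it (r.grip_depth is the distance from the TCP to the grasp point, in m); y points along the fingers, z is the direction in which the jaws open and shut, and the axes are right-handed (so a half turn about y gives the same grasp; the last joint's range is limited). The gripper opens to 85 mm and grips with 20 to 120 N. Pads are 22 mm wide; open, the fingers measure 114 mm over their backs; the gripper's body (76 mm by 85 mm) begins 54 mm behind the grasp point. The pads swing forward as they close: fully open they stand 13 mm farther back than shut.
Start: joints at [-0.029, 0.469, -0.049, 1.532, 0.024, 1.141, -0.082], TCP at [0.675, 0, 0.231] pointing down, gripper open.
Joint ranges: [-2.59, 2.59], [-0.33, 1.99], [-1.39, 1.29], [0.1, 2.45], [-1.04, 4.18], [0.21, 1.99], [-2.66, 2.66]. Speed limits (rad/s): [2.57, 2.57, 3.14, 3.14, 3.14, 3.14, 3.14].

## Interface

Orientations are given as [roll, pitch, yaw] about the fixed x, y, z axes, in that order (R = Rz(yaw) Ry(pitch) Rx(roll)).
In Python, from plant import r gives the robot as it stands.
- The arm moves only by the shell command python3 -m inch 'ROWS'. ROWS is JSON, a list of rows, each a list of 7 numbers: the turn, a rotation vector about the tool's x, y, z in units of 8 degrees (1.0 is 8 degrees), then the shift along the tool's x, y, z in units of 25 mm (1.0 is 25 mm), then the closure in counts, from 0 (fully open) to 255 (shut). In form: [[rx, ry, rz, dx, dy, dz, hand], ...]. A call has 1 to 20 rows; each row is the pose to reach, as a shift and turn from the pose measured when the call began, along the tool's axes at that moment; what a row does not reach only later rows make up. A row lasts 1/10 s, in which the tool goes at most 50 mm and 8.59 degrees, less where a joint would pass 70% of its speed; a pose out of reach is approached as far as the arm can. A call with a gripper value outside its range is refused whole. The fingers move at their own pace and stop on an object; the grip force is fixed at half the most. Time passes only in rows, so rows that repeat a pose let the fingers close. It gives the time, the measured TCP pose, the force and the opening at its end, in the units of the state.
- r.read_state(): the state, without advancing time (a new reading comes with each control period).
- r.capture(name): name is "scene" or "side" or "wrist"; returns a dict with "pixels" (420x560x3 uint8, red, green, blue), "range_z" (420x560 float32, m along the optical axis (not along the pixel's ray), 0 where there is no reading), "fx", "fy", "cx", "cy" (pixels), "k1" (the pictures are not rectified: a ray, as slopes to the right and down, at radius r is drawn at 1 + k1 r^2 times it, then the intrinsics apply), "extrinsics" (4x4, takes a point from world to camera coordinates). Camera axes: x right, y up, looking along -z (the intrinsics and any distortion apply to the point x, -y, -z); pixel columns grow to the right and rows downward; lengths in m; the calibration is good to about 2 mm. A picture is of the moment at which its call begins.
- r.close_job(): hands the job in, once; it reports no verdict.
The state is a dict: "time": time; "joint_positions": joint angles; "joint_velocities": joint speeds; "effort": joint torques, N m; "ee_pos": TCP position; "orientation": TCP orientation; "wrist_force": force on the tool from outside, world axes, zero at the start; "wrist_torque": the same for the moment, N m; "grip_width": finger opening in m.
Only numpy, scipy, OpenCV 4.12 (cv2) and the standard library are available. Lean on these libraries where they do the work, as an engineer would, in place of code of your own. Each camera call takes 0.05 s, during which the arm holds its last target.

## Task

Get the shaft rack ready for these propeller shafts: release the clamp lever, slide the moving comb (the one with the lever) to the white paint mark on the rail and clamp it again, all before any shaft goes on. Then lay every shaft from the rubber mat across the two combs, one to a notch, down in the V of both combs, all with the brass nut end on the fixed comb's side and the clutch dog end on the moving comb's side. Leave everything else on the counter where it is.

Things in the scene. Friction and masses are not known exactly. Their poses are not given: they have to be found in the camera images.
- rack: shaft rack bolted down; origin on the counter, x away from the robot, y along its rails. Two grey combs: upright plates 12 mm thick (y), 254 mm long (x), 125 mm high, each with four 90-degree V notches 20 mm deep, 40 wide, at x = -82.5, -27.5, 27.5, 82.5 mm. Fixed comb at y = -55 mm, moving comb at +55 when at the mark. A seated shaft lies along y, axis 119 mm high, middle at y = 0
- mark (a point): the 4 mm wide white paint line across the front rail, 143.5 mm in front of the rack's origin, 33 mm high, at rack y = +55 mm; axes as the rack
- pointer (a point): tip of the small brass pointer at the front foot of the moving comb, in the middle of the plate's thickness; it reads against the front rail. The comb is at the mark when pointer and mark have the same y along the rack
- carriage (a joint): slide of the moving comb along the rack's y: 0 to 0.095 m, 0.020 at the mark, larger is farther from the fixed comb. It starts 25 to 70 mm beyond the mark. Clamped it does not move by hand force; released it needs about 8 N and stays where it is left
- carriage_grip (a point): middle of the top edge of the moving comb's front horn: flat land 24 mm long in rack x, plate 12 mm thick in rack y, 125 mm high; pinch the plate here to slide it
- clamp_lever (a joint): clamp lever at the front of the moving comb, turning about a vertical screw: 0 = clamped (lever along the rack's +y), 1.3 rad = fully released (turned anticlockwise from above, toward the rack's -x). Counts as clamped below 0.15; the brake bites from about 0.4 down and is loose above 0.8. Takes about 2 to 6 N at the grip point, stays where it is left
- lever_pivot (a point): point on the lever's turning axis, 65 mm above the counter, at half the height of the lever's bar; its y axis points along the lever to the tip
- lever_grip (a point): middle of the lever's bar to hold or push: 55 mm out from the pivot; the bar is black, 14 mm wide, 14 mm high (58 to 72 mm above the counter), its tip 76 mm from the pivot; its y axis points along the lever to the tip. Only the carriage foot (46 mm high, up to 20 mm beyond the screw) lies under its root
- shaft1: propeller shaft, 230 mm, 0.5 kg; origin in the middle of its round part (20 mm diameter, 150 mm long), x toward the clutch dog. +75 to +99 mm: clutch dog, dark steel, six-sided, 32 mm across flats, then a 14 mm pilot. -75 to -93 mm: brass castle nut, same size, then thread to -117 mm. Lies on dog and nut on a 3 mm rubber mat, axis 19 mm above the counter, 90 mm from the next. None if absent
- shaft2: propeller shaft, 230 mm, 0.5 kg; origin in the middle of its round part (20 mm diameter, 150 mm long), x toward the clutch dog. +75 to +99 mm: clutch dog, dark steel, six-sided, 32 mm across flats, then a 14 mm pilot. -75 to -93 mm: brass castle nut, same size, then thread to -117 mm. Lies on dog and nut on a 3 mm rubber mat, axis 19 mm above the counter, 90 mm from the next. None if absent
- shaft3: propeller shaft, 230 mm, 0.5 kg; origin in the middle of its round part (20 mm diameter, 150 mm long), x toward the clutch dog. +75 to +99 mm: clutch dog, dark steel, six-sided, 32 mm across flats, then a 14 mm pilot. -75 to -93 mm: brass castle nut, same size, then thread to -117 mm. Lies on dog and nut on a 3 mm rubber mat, axis 19 mm above the counter, 90 mm from the next. None if absent
- shaft4: propeller shaft, 230 mm, 0.5 kg; origin in the middle of its round part (20 mm diameter, 150 mm long), x toward the clutch dog. +75 to +99 mm: clutch dog, dark steel, six-sided, 32 mm across flats, then a 14 mm pilot. -75 to -93 mm: brass castle nut, same size, then thread to -117 mm. Lies on dog and nut on a 3 mm rubber mat, axis 19 mm above the counter, 90 mm from the next. None if absent
- shaft1_dog (a point): middle of the clutch dog of shaft1, on the axis 87 mm from the shaft's origin
- shaft2_dog (a point): middle of the clutch dog of shaft2, on the axis 87 mm from the shaft's origin
- shaft3_dog (a point): middle of the clutch dog of shaft3, on the axis 87 mm from the shaft's origin
- shaft4_dog (a point): middle of the clutch dog of shaft4, on the axis 87 mm from the shaft's origin
- coil: black ignition coil, 82 x 50 x 44 mm, to be left alone; origin under its middle
- tank_cap: red enamel fuel tank cap, 62 mm diameter, 34 mm high, to be left alone; origin under its middle
- tachometer: round aluminium tachometer housing, 92 mm diameter, 62 mm high, to be left alone; origin under its middle
- mallet: mallet with rubber head (60 mm diameter, 100 mm long) and 270 mm ash handle along -x, to be left alone; origin under the head
- spanner: steel spanner 190 mm long lying flat, to be left alone; origin under its middle
- spark_plug: spark plug 66 mm long lying down, to be left alone; origin under its middle
- grease_tin: round grey tin, 72 mm diameter, 70 mm high, to be left alone; origin under its middle
- mug: white mug, 80 mm diameter, 90 mm high, to be left alone; origin under its middle

How it is judged:
By the outcome, as a careful person would: the job done as asked, in the order asked, and still so for the second after the job is handed in, with the robot touching nothing.
Of shaft1, shaft2, shaft3, shaft4 only 3 to 4 are there at a start; the rules pass over those that are not, and their reading is None.
At some moment in a run one of shaft1, shaft2, shaft3, shaft4 may be knocked a few centimetres aside while the robot is not near it.
Once in a run the grip may slacken for a moment while it holds something.
It also fails if it takes over 208 s, if anything falls off the work surface, if the arm or the gripper's body presses on something with over 40 N, if the wrist force passes 120 N, or if a joint passes its speed limit or range.

## Working session

There is one attempt and no reset: what is moved stays moved. The work goes in short steps, Python scripts to look and compute and a shell command to move; the robot and the scene stay as the last step left them, time stands still between calls to the robot, and variables do not carry over. Pictures are saved under pics/ and viewed, and the job is handed in when it is done.

```bash
ls -la; mkdir -p pics
python3 - <<'E'
from plant import r
import cv2,numpy as np
print(r.read_state())
for n in ["scene","side","wrist"]:
    c=r.capture(n); cv2.imwrite(f"pics/{n}0.png",c["pixels"][:,:,::-1]); 
    print(n,c["fx"],c["fy"],c["cx"],c["cy"],c["k1"]); print(np.round(c["extrinsics"],3)); print((c["range_z"]>0).mean())
E
```

```text
total 12
drwxr-xr-x  3 agent agent 4096 Dec  6 15:56 .
drwxr-xr-x 23 root  root  4096 Dec  6 15:56 ..
drwxr-xr-x  2 agent agent 4096 Dec  6 15:56 pics
{'time': 0.0, 'joint_positions': array([-0.02889441,  0.46945613, -0.0486084 ,  1.53371126,  0.02410709,
        1.14097574, -0.0822676 ]), 'joint_velocities': array([-0.00029082, -0.00029779,  0.00158871,  0.00025496,  0.00032073,
       -0.00114435,  0.00066505]), 'effort': array([ 1.18357209e-03, -5.10321057e+01, -4.63755790e-02, -2.37716943e+01,
        1.05899444e-02,  7.35067850e-03,  1.56414734e-05]), 'ee_pos': array([6.74412864e-01, 1.31019886e-05, 2.30244211e-01]), 'orientation': array([-1.57275949e+00, -7.21359701e-05, -1.57072246e+00]), 'wrist_force': array([ 0.28930915,  0.80502345, -0.12172107]), 'wrist_torque': array([-0.00580947,  0.00158542, -0.03920284]), 'grip_width': 0.08543163677985623}
scene 513.9198578139567 513.9198578139567 273.4617037245295 203.88700408515038 -0.15847828174708478
[[-0.466  0.885 -0.015  0.202]
 [-0.747 -0.384  0.543  0.383]
 [ 0.475  0.264  0.839 -2.086]
 [ 0.     0.     0.     1.   ]]
0.9962457482993198
side 521.8900919627915 521.8900919627915 281.8172479658606 216.63865748980672 0.013445416378060961
[[ 0.992 -0.125  0.011 -0.561]
 [ 0.09   0.769  0.633 -0.141]
 [-0.088 -0.627  0.774 -1.417]
 [ 0.     0.     0.     1.   ]]
0.9958205782312926
wrist 295.89454014556134 295.89454014556134 279.0110741083806 208.46304939015602 -0.029666118377333017
[[ 1.    -0.    -0.001 -0.674]
 [-0.     0.946 -0.325  0.043]
 [ 0.001  0.325  0.946 -0.379]
 [ 0.     0.     0.     1.   ]]
0.9959821428571428
```

View pics/scene0.png

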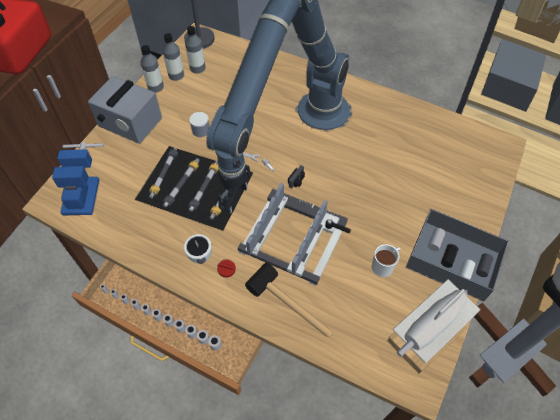

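View pics/side0.png

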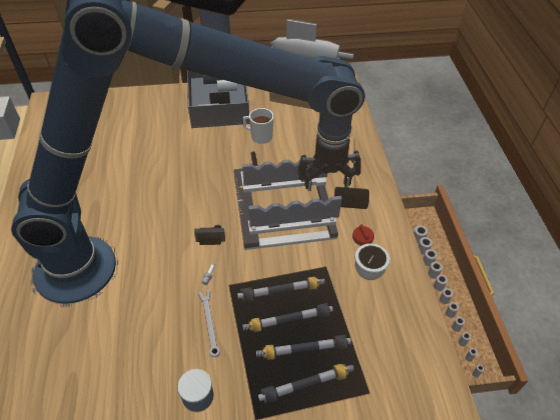

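View pics/wrist0.png

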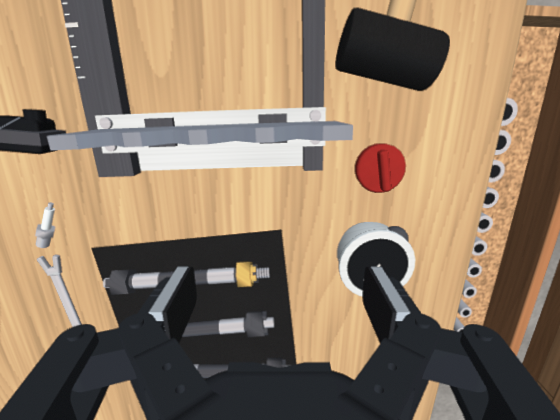

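```bash
cat > h.py <<'E'
from plant import r
import cv2,numpy as np
from scipy.spatial.transform import Rotation as Ro
def K(c): return np.array([[c["fx"],0,c["cx"]],[0,c["fy"],c["cy"]],[0,0,1.]])
def D(c): return np.array([c["k1"],0,0,0,0.])
F=np.diag([1,-1,-1.])
def ray(c,uv):
    uv=np.atleast_2d(np.array(uv,float))
    p=cv2.undistortPoints(uv.reshape(-1,1,2),K(c),D(c)).reshape(-1,2)
    d=np.c_[p,np.ones(len(p))]@F   # camera axes
    E=c["extrinsics"]; R=E[:3,:3]; o=-R.T@E[:3,3]
    return o,d@R
def plane(c,uv,z):
    o,d=ray(c,uv); return o+d*((z-o[2])/d[:,2])[:,None]
def depthpt(c,uv):
    o,d=ray(c,uv); uv=np.atleast_2d(uv).astype(int)
    return o+d*c["range_z"][uv[:,1],uv[:,0]][:,None]
def proj(c,P):
    P=np.atleast_2d(P); E=c["extrinsics"]; q=(P@E[:3,:3].T+E[:3,3])@F
    return cv2.projectPoints(q.reshape(-1,1,3),np.zeros(3),np.zeros(3),K(c),D(c))[0].reshape(-1,2)
def cloud(c):
    u,v=np.meshgrid(np.arange(560),np.arange(420)); uv=np.c_[u.ravel(),v.ravel()]
    return depthpt(c,uv).reshape(420,560,3)
def zoom(c,name,u0,v0,u1,v1,k):
    cv2.imwrite(f"pics/{name}.png",cv2.resize(c["pixels"][v0:v1,u0:u1,::-1],None,fx=k,fy=k,interpolation=cv2.INTER_CUBIC))
def topview(c,name,x0,x1,y0,y1,z,s=1000):
    # rectified image at plane z; +x right, +y up; s px per m
    W=int((x1-x0)*s);H=int((y1-y0)*s)
    xs,ys=np.meshgrid(x0+np.arange(W)/s,y1-np.arange(H)/s)
    uv=proj(c,np.c_[xs.ravel(),ys.ravel(),np.full(xs.size,z)]).reshape(H,W,2).astype(np.float32)
    im=cv2.remap(c["pixels"],uv[...,0],uv[...,1],cv2.INTER_LINEAR)
    cv2.imwrite(f"pics/{name}.png",im[:,:,::-1])
    return im
def togo(target,yaw=None):
    s=r.read_state(); R=Ro.from_euler('xyz',s['orientation']).as_matrix()
    d=R.T@(np.array(target)-s['ee_pos'])/0.025
    print('shift units',np.round(d,3))
E
python3 - <<'E'
from h import *
c=r.capture("side"); zoom(c,"side_mat",190,240,410,420,3.5); zoom(c,"side_rack",190,130,390,260,4)
c=r.capture("scene"); zoom(c,"sc_rack",210,150,430,310,3.5);zoom(c,"sc_mat",130,130,270,240,5)
P=cloud(r.capture("wrist"))
for uv in [(350,132),(55,142),(200,160),(313,150),(40,370)]: print(uv,P[uv[1],uv[0]])
E
```

```text
(350, 132) [0.732847   0.06388744 0.12474765]
(55, 142) [0.48727678 0.0567118  0.1244671 ]
(200, 160) [0.57803294 0.02169349 0.01103432]
(313, 150) [0.71374393 0.03653454 0.03157491]
(40, 370) [0.60534545 0.01137023 0.30866465]
```

View pics/side_mat.png

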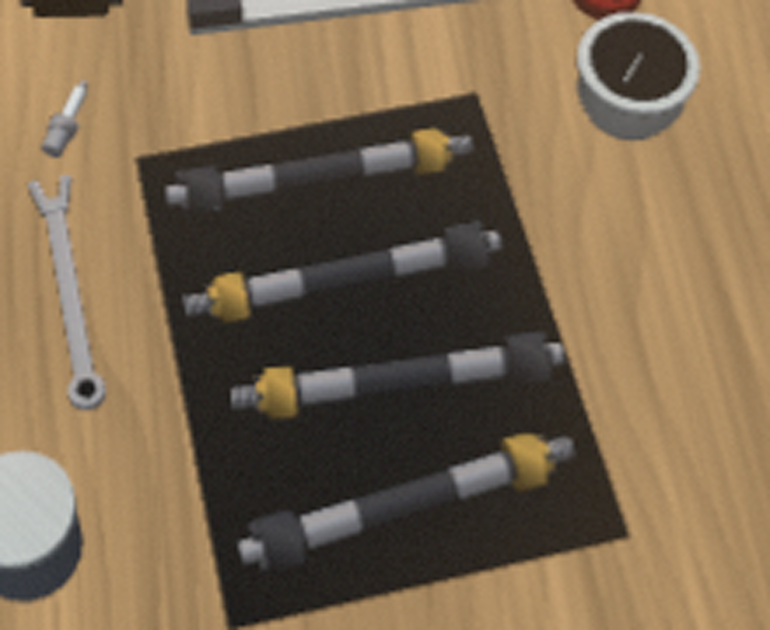

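View pics/side_rack.png

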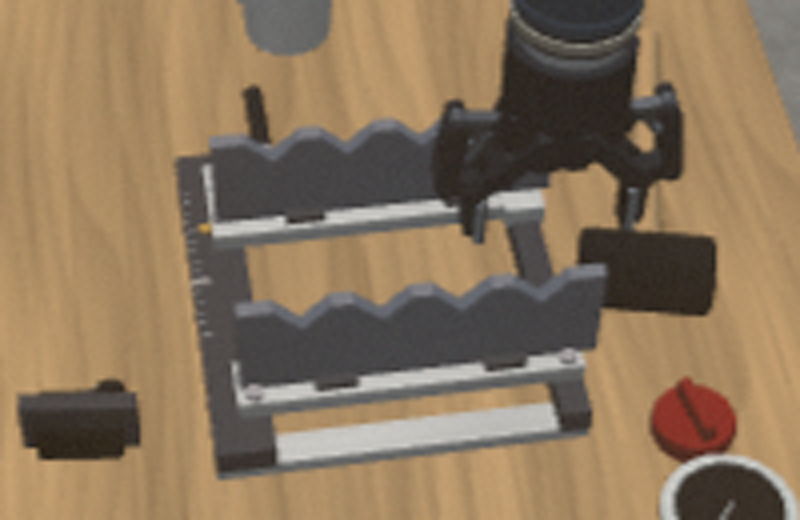

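View pics/sc_rack.png

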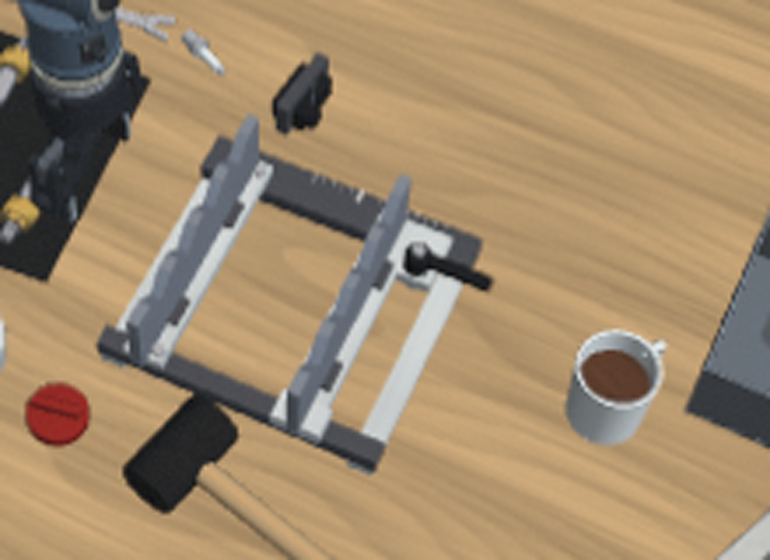

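View pics/sc_mat.png

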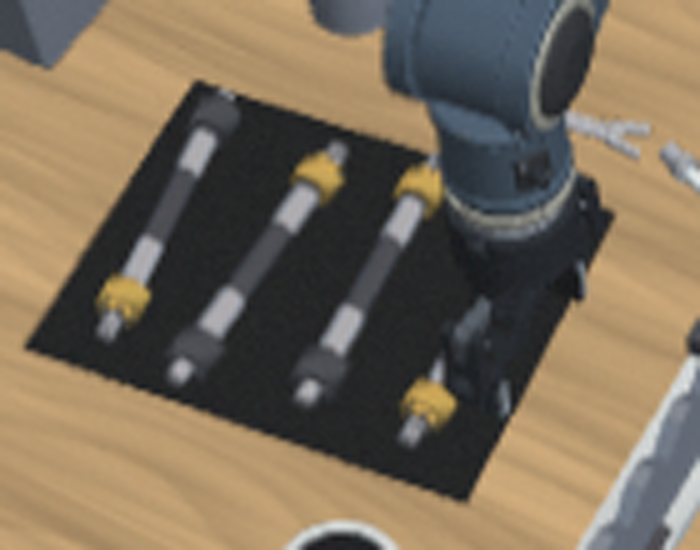

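Run:
```python
from h import *
for n in ["wrist","side","scene"]:
    c=r.capture(n); P=cloud(c).reshape(-1,3)
    m=(P[:,2]>0.06)&(P[:,2]<0.128)&(P[:,0]>0.45)&(P[:,0]<0.8)&(P[:,1]>-0.0)&(P[:,1]<0.35)
    Q=P[m]; print(n,len(Q),c["range_z"].dtype)
    h=np.histogram(Q[:,1],bins=np.arange(0,0.36,0.01))[0]; print(h)
    # tops
    T=P[(P[:,2]>0.119)&(P[:,2]<0.128)&(P[:,0]>0.45)&(P[:,0]<0.8)&(P[:,1]>0)&(P[:,1]<0.35)]
    for lo,hi in [(0.02,0.10),(0.12,0.3)]:
        t=T[(T[:,1]>lo)&(T[:,1]<hi)]
        if len(t)>20:
            a=np.polyfit(t[:,0],t[:,1],1); print(lo,len(t),'slope',a,'x',t[:,0].min(),t[:,0].max(),'y',t[:,1].min(),t[:,1].max(),'z',t[:,2].max())
```

```text
wrist 5393 float32
[   0    0    0    0    0 2207 3147    2    0    0    0    0    0   11
   25    1    0    0    0    0    0    0    0    0    0    0    0    0
    0    0    0    0    0    0    0]
0.02 2485 slope [0.03060657 0.04157362] x 0.47979509055345493 0.7348518124610816 y 0.05053100473646689 0.06997576962721277 z 0.12671537593691756
side 2648 float32
[   0    0    0    0   63 1271  211    6    0    0    0    1   11   24
   23    9    0    0    0    0  138  753   75    0    0    2    6   11
   13    7   12    7    5    0    0]
0.02 249 slope [0.02672654 0.04252798] x 0.47979513356286774 0.7345852614386554 y 0.04873348902629282 0.07304898624161216 z 0.12791893404294363
0.12 122 slope [0.02971521 0.1999002 ] x 0.47555676284655807 0.6156652032921759 y 0.20705545246861812 0.22821142022421026 z 0.12786714664295706
scene 1287 float32
[  0   0   0   0   0  88 433  63   1   0   0   0   0  12  31  20   3   0
   0   0   0 101 357  37  12  26  19  14  12  15  14  15  13   1   0]
0.02 124 slope [0.03257784 0.04232768] x 0.4785317443228506 0.735464298906623 y 0.05203182948815105 0.07154369345266998 z 0.1279274774291852
0.12 135 slope [0.02712324 0.20527943] x 0.4722000353242619 0.7278607231373025 y 0.21130015991001183 0.2311724813860777 z 0.12798783497892785
```

```bash
python3 -m inch '[[0,0,0,-1,-1,-1,0],[0,0,0,-2,-2,-2,0],[0,0,0,-3,-2.8,-3,0],[0,0,0,-4,-2.8,-4,0],[0,0,0,-5,-2.8,-5,0],[0,0,0,-6,-2.8,-6,0],[0,0,0,-6,-2.8,-6.2,0],[0,0,0,-6,-2.8,-6.2,0]]'
python3 - <<'E'
from h import *
c=r.capture("wrist"); cv2.imwrite("pics/w1.png",cv2.resize(c["pixels"][:,:,::-1],(800,600)))
P=cloud(c).reshape(-1,3)
C=c["pixels"].reshape(-1,3).astype(int)
m=(P[:,2]>0.05)&(P[:,2]<0.09)&(P[:,0]>0.4)&(P[:,0]<0.62)&(P[:,1]>0.225)&(P[:,1]<0.36)&(C.max(1)<70)
Q=P[m]; print(len(Q),Q.min(0),Q.max(0))
q=Q[(Q[:,2]>0.065)&(Q[:,2]<0.08)]
a=np.polyfit(q[:,1],q[:,0],1); print('lever x=f(y)',a,q.min(0),q.max(0),np.median(q[:,2]))
T=P[(P[:,2]>0.119)&(P[:,2]<0.128)&(P[:,0]>0.45)&(P[:,0]<0.8)&(P[:,1]>0.12)&(P[:,1]<0.3)]
a=np.polyfit(T[:,0],T[:,1],1);print(len(T),a,T.min(0),T.max(0))
E
```

```text
time: 1.25
ee_pos: [0.5193, 0.1505, 0.3017]
orientation: [-1.57, -0.0, -1.569]
wrist_force: [-0.3, -0.6, 0.3]
grip_width: 0.0853
848 [0.50664013 0.23946892 0.06168297] [0.5279942  0.32568764 0.07502156]
lever x=f(y) [-0.03230574  0.52538799] [0.50664013 0.24046464 0.06574839] [0.5279942  0.32568764 0.07502156] 0.07078505064967738
1559 [0.02944136 0.20178641] [0.47651879 0.2096039  0.11900925] [0.7297818  0.22932639 0.12635233]
```

View pics/w1.png

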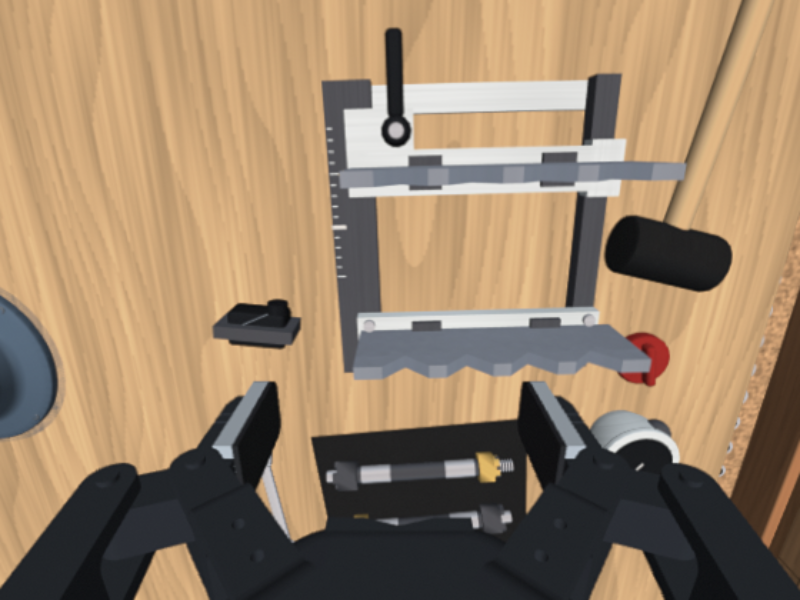

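```bash
python3 -m inch '[[0,-0.2,0,-1,0,0,160],[0,-0.2,0,-2,0,0,160],[0,-0.2,0,-3,1,0,160],[0,-0.2,0,-4,2,0,160],[0,-0.2,0,-5,3,-0.1,160],[0,-0.2,0,-6,4,-0.15,160],[0,-0.2,0,-6.4,5,-0.15,160],[0,-0.2,0,-6.4,6,-0.15,160],[0,-0.2,0,-6.4,6.2,-0.15,160],[0,-0.2,0,-6.4,6.2,-0.15,160]]'
python3 - <<'E'
from h import *
c=r.capture("wrist"); cv2.imwrite("pics/w2.png",cv2.resize(c["pixels"][:,:,::-1],(800,600)))
c=r.capture("side"); zoom(c,"s2",190,130,390,260,4)
print(r.read_state()['ee_pos'],r.read_state()['orientation'],r.read_state()['grip_width'])
togo((0.5154,0.310,0.056))
E
```

```text
time: 2.3
ee_pos: [0.5172, 0.3086, 0.1455]
orientation: [-1.571, -0.002, -1.545]
wrist_force: [-0.2, 0.6, 0.6]
grip_width: 0.0316
[0.51805506 0.30938219 0.14762135] [-1.56805495e+00  5.21165502e-04 -1.54455496e+00] 0.03206294305913281
shift units [-0.026  3.665 -0.116]
```

View pics/w2.png

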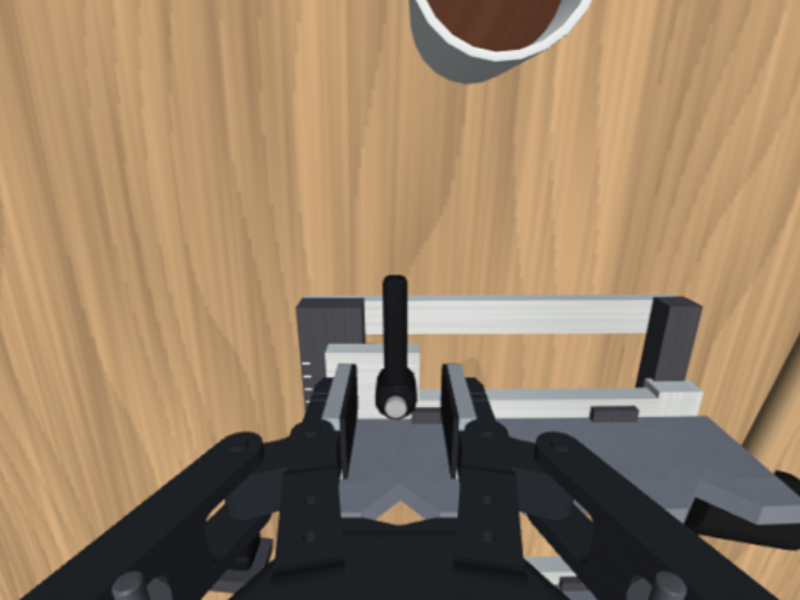

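```bash
python3 -m inch '[[0,0,0,0,1,-0.1,160],[0,0,0,0,2,-0.1,160],[0,0,0,0,2.8,-0.1,160],[0,0,0,0,3.3,-0.1,160],[0,0,0,0,3.65,-0.1,160],[0,0,0,0,3.65,-0.1,160]]'
python3 - <<'E'
from h import *
s=r.read_state(); R=Ro.from_euler('xyz',s['orientation']).as_matrix()
piv=np.array([0.5174,0.2495]); 
for a in np.arange(0.1,1.41,0.1):
    th=0.031+a; rad=0.060
    t=piv+rad*np.array([-np.sin(th),np.cos(th)])
    d=R.T@(np.array([*t,s['ee_pos'][2]])-s['ee_pos'])/.025
    print(round(a,2),'ry',round(-np.degrees(a)/8,2),np.round(d,2))
E
```

```text
time: 3.0
ee_pos: [0.5159, 0.3092, 0.0562]
orientation: [-1.568, 0.0, -1.545]
wrist_force: [-0.0, -0.5, 0.2]
grip_width: 0.0318
0.1 ry -0.72 [ 0.   -0.   -0.25]
0.2 ry -1.43 [ 0.04 -0.   -0.49]
0.3 ry -2.15 [ 0.1  -0.   -0.72]
0.4 ry -2.86 [ 0.18 -0.   -0.95]
0.5 ry -3.58 [ 0.29 -0.   -1.16]
0.6 ry -4.3 [ 0.42 -0.   -1.37]
0.7 ry -5.01 [ 0.56 -0.   -1.56]
0.8 ry -5.73 [ 0.73 -0.   -1.73]
0.9 ry -6.45 [ 0.91 -0.   -1.89]
1.0 ry -7.16 [ 1.1  -0.01 -2.03]
1.1 ry -7.88 [ 1.31 -0.01 -2.15]
1.2 ry -8.59 [ 1.53 -0.01 -2.24]
1.3 ry -9.31 [ 1.76 -0.01 -2.32]
1.4 ry -10.03 [ 1.99 -0.01 -2.37]
```

```bash
python3 -m inch '[[0,-0.7,0,0,0,-0.25,160],[0,-1.4,0,0.04,0,-0.5,160],[0,-2.1,0,0.1,0,-0.72,160],[0,-2.9,0,0.18,0,-0.95,160],[0,-3.6,0,0.29,0,-1.16,160],[0,-4.3,0,0.42,0,-1.37,160],[0,-5,0,0.56,0,-1.56,160],[0,-5.7,0,0.73,0,-1.73,160],[0,-6.4,0,0.91,0,-1.89,160],[0,-7.2,0,1.1,0,-2.03,160],[0,-7.9,0,1.31,0,-2.15,160],[0,-8.6,0,1.53,0,-2.24,160],[0,-9.3,0,1.76,0,-2.32,160],[0,-10,0,1.95,0,-2.36,160],[0,-10,0,1.95,0,-2.36,160],[0,-10,0,1.95,0,-2.36,160]]'
python3 - <<'E'
from h import *
c=r.capture("wrist"); cv2.imwrite("pics/w3.png",cv2.resize(c["pixels"][:,:,::-1],(800,600)))
print(r.read_state()['ee_pos'])
E
```

```text
time: 4.6
ee_pos: [0.4592, 0.2593, 0.057]
orientation: [-1.569, -0.004, -0.151]
wrist_force: [-0.9, 0.0, 0.2]
grip_width: 0.0318
[0.45904668 0.25936357 0.05684623]
```

View pics/w3.png

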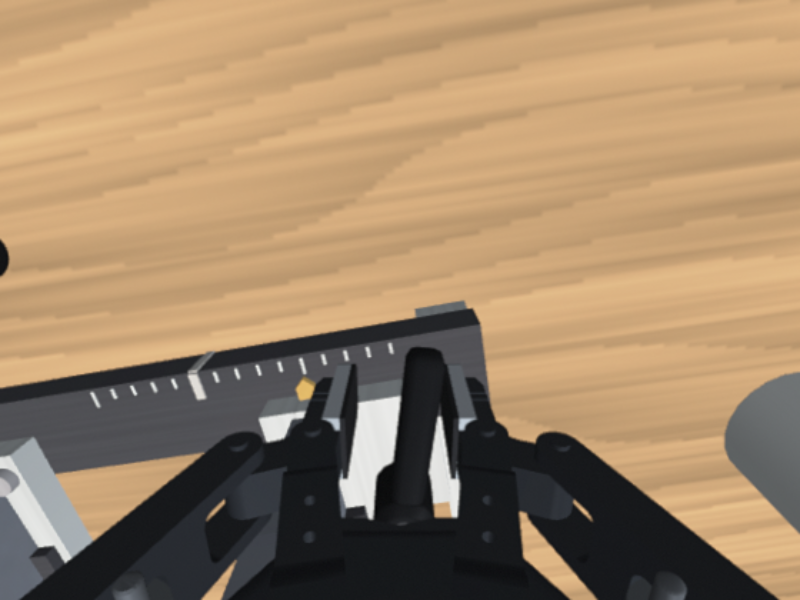

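```bash
python3 -m inch '[[0,0,0,0,-1,0,130],[0,0,0,0,-2,0,130],[0,0,0,0,-3,0,130],[0,0,0,0,-4,0,130],[0,-0.6,0,0.3,-4.5,-0.9,130],[0,-1.3,0,0.8,-4.5,-1.6,130],[0,-1.3,0,1.3,-4.5,-1.8,130],[0,-1.3,0,1.3,-4.5,-1.8,130]]'
python3 - <<'E'
from h import *
c=r.capture("wrist"); cv2.imwrite("pics/w4.png",cv2.resize(c["pixels"][:,:,::-1],(800,600)))
s=r.read_state();print(s['ee_pos'],s['orientation'])
P=cloud(c).reshape(-1,3)
T=P[(P[:,2]>0.119)&(P[:,2]<0.128)&(P[:,0]>0.45)&(P[:,0]<0.6)&(P[:,1]>0.19)&(P[:,1]<0.24)]
print(len(T)); 
if len(T)>20: print(np.polyfit(T[:,0],T[:,1],1),T.min(0),T.max(0))
togo((0.488,0.2162,0.098))
E
```

```text
time: 5.45
ee_pos: [0.4857, 0.2085, 0.1692]
orientation: [-1.57, -0.005, 0.024]
wrist_force: [-1.1, -0.3, -0.2]
grip_width: 0.0418
[0.48444708 0.20978378 0.16905284] [-1.56947162 -0.00364566  0.02711178]
1244
[0.02389329 0.20440121] [0.47515352 0.21020997 0.11902336] [0.59999741 0.22446131 0.1263217 ]
shift units [0.139 2.843 0.249]
```

View pics/w4.png

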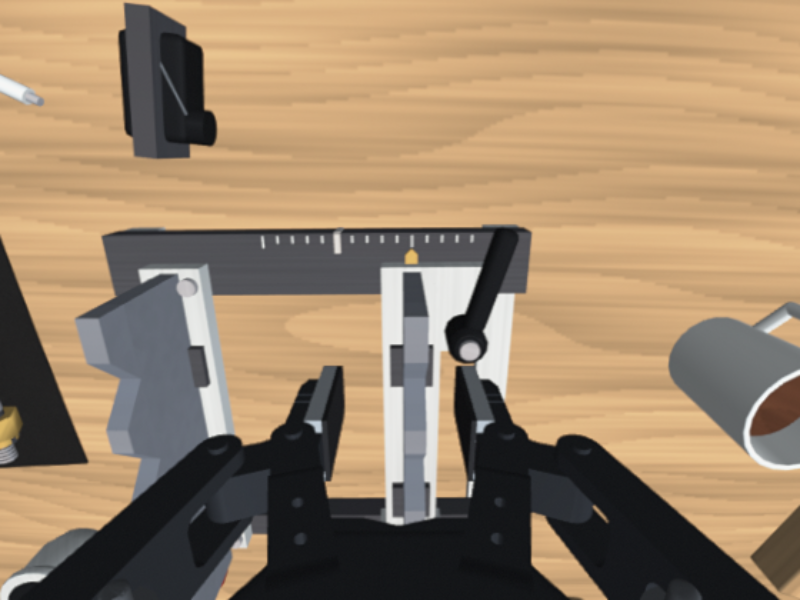

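```bash
cat >> h.py <<'E'
YW=0.0306; O=np.array([0.6055,0.1152])
EX=np.array([np.cos(YW),np.sin(YW)]); EY=np.array([-np.sin(YW),np.cos(YW)])
def rk(p): q=np.atleast_2d(p)[:,:2]-O; return np.c_[q@EX,q@EY]
def wr(x,y): return O+x*EX+y*EY
def pm(c,name=None):
    I=c["pixels"].astype(int); hsv=cv2.cvtColor(c["pixels"],cv2.COLOR_RGB2HSV)
    g=plane(c,np.c_[np.meshgrid(np.arange(560),np.arange(420))[0].ravel(),np.meshgrid(np.arange(560),np.arange(420))[1].ravel()],0.033)
    q=rk(g).reshape(420,560,2)
    front=(q[...,0]>-0.165)&(q[...,0]<-0.112)&(q[...,1]>0)&(q[...,1]<0.16)
    gold=front&(hsv[...,1]>120)&(hsv[...,2]>110)&(hsv[...,0]>15)&(hsv[...,0]<30)&(q[...,0]>-0.15)
    wh=front&(I.min(2)>150)&(q[...,0]<-0.13)
    for nm,m in (('gold',gold),('white',wh)):
        n,l,st,ce=cv2.connectedComponentsWithStats(m.astype(np.uint8))
        for i in range(1,n):
            if st[i,4]>=10:
                print(nm,st[i,4],'px',np.round(ce[i],1),'rack mm',np.round(1000*rk(plane(c,ce[i],0.033)),1))
E
python3 - <<'E'
from h import *
pm(r.capture("wrist"))
E
python3 -m inch '[[0,0,0,0.05,1,0.25,130],[0,0,0,0.14,2,0.25,130],[0,0,0,0.14,2.8,0.25,130],[0,0,0,0.14,2.85,0.25,130],[0,0,0,0.14,2.85,0.25,255],[0,0,0,0.14,2.85,0.25,255],[0,0,0,0.14,2.85,0.25,255],[0,0,0,0.14,2.85,0.25,255],[0,0,0,0.14,2.85,0.25,255],[0,0,0,0.14,2.85,0.25,255]]'
python3 - <<'E'
from h import *
c=r.capture("wrist"); cv2.imwrite("pics/w5.png",cv2.resize(c["pixels"][:,:,::-1],(800,600)))
pm(c)
E
```

```text
gold 71 px [285.9 181.1] rack mm [[-133.5  104.3]]
white 67 px [234.1 171.1] rack mm [[-143.6   55. ]]
white 13 px [182.4 171.1] rack mm [[-143.8    5.5]]
white 10 px [192.5 169. ] rack mm [[-145.8   15.4]]
white 10 px [213.5 169. ] rack mm [[-145.6   35.5]]
white 11 px [244.5 168.3] rack mm [[-146.2   65. ]]
white 10 px [265.5 168. ] rack mm [[-146.4   84.9]]
white 16 px [286.5 169.5] rack mm [[-144.8  104.8]]
white 10 px [307.5 168. ] rack mm [[-146.2  124.7]]
white 10 px [328.5 168. ] rack mm [[-146.2  144.7]]
time: 6.55
ee_pos: [0.4875, 0.2174, 0.0989]
orientation: [-1.569, -0.005, 0.029]
wrist_force: [-2.1, -0.6, 6.9]
grip_width: 0.0113
gold 116 px [278.9 200. ] rack mm [[-133.4  104.9]]
white 117 px [209.9 186.9] rack mm [[-143.4   55. ]]
white 25 px [141.9 185.6] rack mm [[-144.6    5.5]]
white 17 px [155.1 183.8] rack mm [[-145.9   15.4]]
white 15 px [168.7 184. ] rack mm [[-145.7   25.3]]
white 14 px [182.4 183.6] rack mm [[-146.    35.3]]
white 16 px [196.  183.5] rack mm [[-146.    45.1]]
white 13 px [223.4 183.3] rack mm [[-146.1   65. ]]
white 17 px [237.1 183.1] rack mm [[-146.2   74.9]]
white 19 px [251.  183.3] rack mm [[-146.    84.9]]
white 13 px [264.5 183.2] rack mm [[-146.1   94.6]]
white 20 px [278.5 185.5] rack mm [[-144.4  104.7]]
white 13 px [292.5 183.2] rack mm [[-146.   114.8]]
white 19 px [306.  183.3] rack mm [[-146.   124.5]]
white 17 px [319.9 183.1] rack mm [[-146.1  134.5]]
white 14 px [333.6 183.1] rack mm [[-146.1  144.5]]
```

View pics/w5.png

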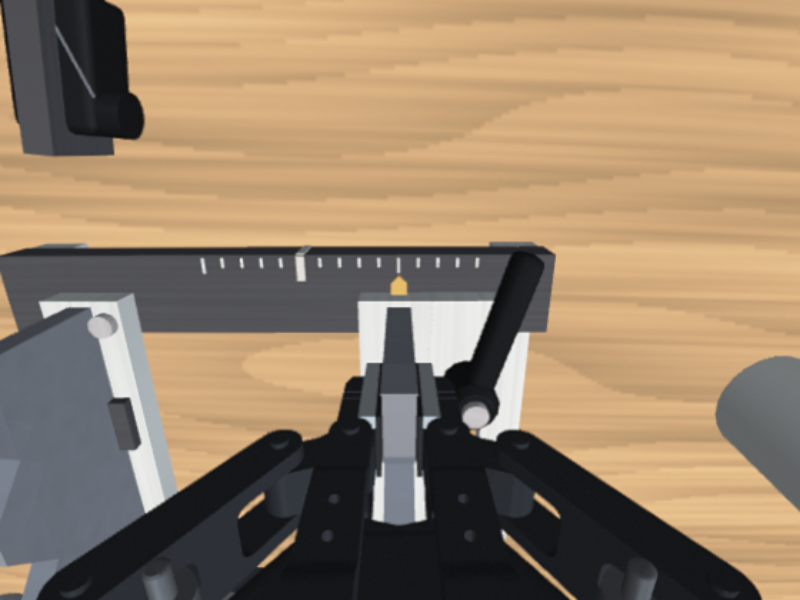

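```bash
python3 -m inch '[[0,0,0,0,0,-0.2,255],[0,0,0,0,0,-0.4,255],[0,0,0,0,0,-0.6,255],[0,0,0,0,0,-0.8,255],[0,0,0,0,0,-1.0,255],[0,0,0,0,0,-1.2,255],[0,0,0,0,0,-1.4,255],[0,0,0,0,0,-1.6,255],[0,0,0,0,0,-1.8,255],[0,0,0,0,0,-1.9,255],[0,0,0,0,0,-2,255],[0,0,0,0,0,-2,255],[0,0,0,0,0,-2,255],[0,0,0,0,0,-2,255]]'
python3 - <<'E'
from h import *
c=r.capture("wrist"); cv2.imwrite("pics/w6.png",cv2.resize(c["pixels"][:,:,::-1],(800,600)))
pm(c); print(rk(r.read_state()['ee_pos']))
E
```

```text
time: 8.0
ee_pos: [0.489, 0.1697, 0.0989]
orientation: [-1.565, -0.006, 0.031]
wrist_force: [0.6, 6.5, -2.6]
grip_width: 0.0109
gold 110 px [278.5 200. ] rack mm [[-133.3   57.2]]
white 390 px [256.3 168.9] rack mm [[-156.5   41.5]]
white 109 px [274.8 186.6] rack mm [[-143.4   54.6]]
white 28 px [206.1 184.7] rack mm [[-145.    5.]]
white 20 px [220.  183.2] rack mm [[-146.1   15.1]]
white 17 px [233.8 183.4] rack mm [[-145.9   25. ]]
white 14 px [247.5 183. ] rack mm [[-146.2   35. ]]
white 19 px [261.1 183. ] rack mm [[-146.1   44.7]]
white 17 px [288.8 183.1] rack mm [[-146.    64.7]]
white 14 px [302.5 183. ] rack mm [[-146.1   74.6]]
white 19 px [316.1 183.3] rack mm [[-145.9   84.4]]
white 20 px [330.  183.2] rack mm [[-146.    94.5]]
white 27 px [343.6 185. ] rack mm [[-144.6  104.3]]
white 14 px [384.6 183.1] rack mm [[-146.   134.1]]
white 16 px [398.2 183.2] rack mm [[-145.9  144.1]]
[[-0.11480388  0.05805047]]
```

View pics/w6.png

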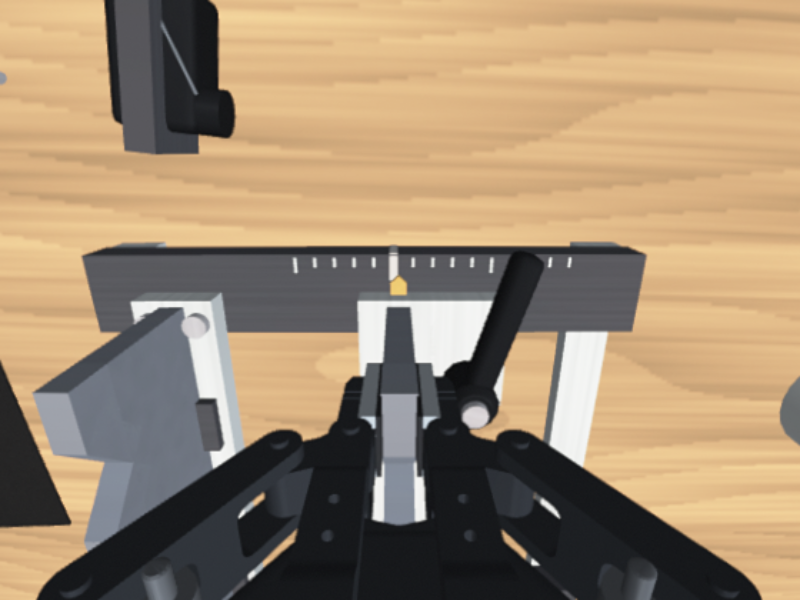

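```bash
python3 -m inch '[[0,0,0,0,0,-0.08,255],[0,0,0,0,0,-0.14,255],[0,0,0,0,0,-0.19,255],[0,0,0,0,0,-0.19,255],[0,0,0,0,0,-0.19,255]]'
python3 - <<'E'
from h import *
pm(r.capture("wrist")); print(rk(r.read_state()['ee_pos']))
E
```

```text
time: 8.55
ee_pos: [0.4891, 0.1674, 0.0989]
orientation: [-1.561, -0.007, 0.032]
wrist_force: [0.2, 7.0, -5.3]
grip_width: 0.0109
gold 116 px [278.  200.1] rack mm [[-133.2   54.8]]
white 435 px [258.4 168.7] rack mm [[-156.5   41. ]]
white 93 px [277.5 185.2] rack mm [[-144.4   54.5]]
white 30 px [209.  185.1] rack mm [[-144.6    5. ]]
white 17 px [222.8 183.4] rack mm [[-145.9   15.1]]
white 14 px [236.5 183. ] rack mm [[-146.1   25. ]]
white 18 px [250.2 182.9] rack mm [[-146.2   34.8]]
white 19 px [264.  183.3] rack mm [[-145.8   44.7]]
white 14 px [291.5 183. ] rack mm [[-146.    64.5]]
white 15 px [305.4 183.1] rack mm [[-145.9   74.6]]
white 20 px [319.  183.2] rack mm [[-145.9   84.4]]
white 19 px [332.9 182.7] rack mm [[-146.2   94.4]]
white 28 px [346.3 185.4] rack mm [[-144.2  104.3]]
white 15 px [387.3 183.1] rack mm [[-145.9  134.1]]
white 15 px [400.9 182.9] rack mm [[-146.1  144.1]]
[[-0.11480701  0.05577446]]
```

```bash
python3 -m inch '[[0,0,0,0,0,0,130],[0,0,0,0,0,0,130],[0,0,0,0,0,0,130],[0,0,0,0,0,0,130],[0,0,0,0,-1,0,130],[0,0,0,0,-2,0,130],[0,0,0,0,-3,0,130],[0,0,0,0,-3,0,130]]'
python3 - <<'E'
from h import *
c=r.capture("wrist");pm(c); cv2.imwrite("pics/w7.png",cv2.resize(c["pixels"][:,:,::-1],(800,600)))
s=r.read_state();print(rk(s['ee_pos']),s['ee_pos'],s['orientation'])
P=cloud(c).reshape(-1,3);C=c["pixels"].reshape(-1,3).astype(int);q=rk(P)
m=(P[:,2]>0.064)&(P[:,2]<0.08)&(C.max(1)<70)&(q[:,0]<-0.09)&(q[:,0]>-0.2)&(q[:,1]>.065)&(q[:,1]<0.14)
Q=q[m];print(m.sum(),np.polyfit(Q[:,0],Q[:,1],1),Q.min(0),Q.max(0))
E
```

```text
time: 9.4
ee_pos: [0.4907, 0.1676, 0.1773]
orientation: [-1.559, -0.014, 0.031]
wrist_force: [-0.2, 0.7, 0.0]
grip_width: 0.0415
gold 58 px [277.2 172.6] rack mm [[-133.7   54.9]]
white 58 px [277.  161.7] rack mm [[-144.5   54.7]]
white 16 px [225.5 161.5] rack mm [[-144.8    4.9]]
white 10 px [235.5 160. ] rack mm [[-146.2   14.6]]
white 10 px [256.5 160. ] rack mm [[-146.2   34.9]]
white 10 px [266.5 160. ] rack mm [[-146.2   44.6]]
white 10 px [287.5 160. ] rack mm [[-146.1   64.8]]
white 10 px [297.5 160. ] rack mm [[-146.1   74.5]]
white 10 px [307.5 160. ] rack mm [[-146.1   84.2]]
white 15 px [328.2 161.4] rack mm [[-144.8  104.4]]
[[-0.11421635  0.05514473]] [0.48964995 0.16682444 0.17551129] [-1.56054523 -0.01071044  0.03102461]
1307 [-0.31027094  0.06080638] [-0.15831121  0.07894335] [-0.09014997  0.11578485]
```

View pics/w7.png

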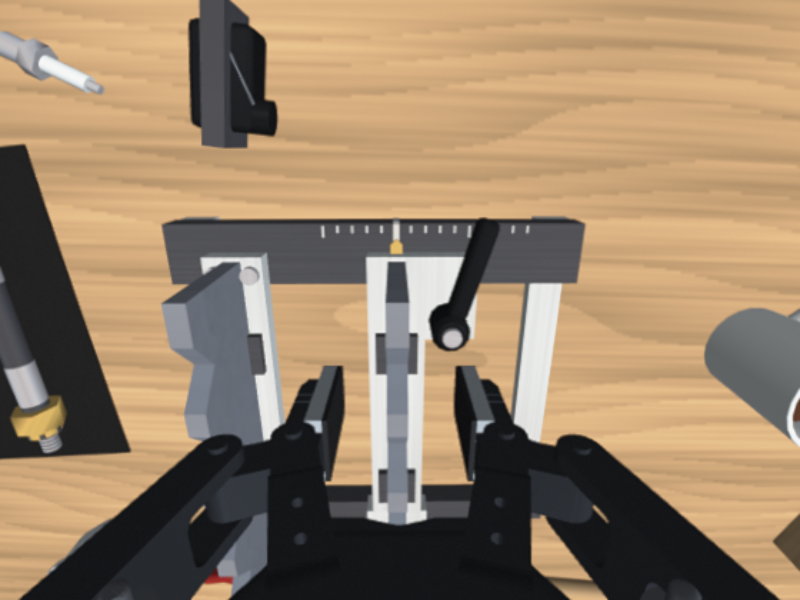

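```bash
cat >> h.py <<'E'
def rows(pts):
    """pts: (world xyz, tool yaw) upright down; prints rotvec units + shift units"""
    s=r.read_state(); R=Ro.from_euler('xyz',s['orientation'])
    for p,yaw in pts:
        T=Ro.from_euler('xyz',[-np.pi/2,0,yaw])
        rv=np.degrees((R.inv()*T).as_rotvec())/8
        d=R.inv().apply(np.array(p)-s['ee_pos'])/.025
        print(np.round(rv,2),np.round(d,2))
E
python3 - <<'E'
from h import *
def g(a,z): return (np.r_[wr(-0.085-0.06*np.sin(a),0.087+0.06*np.cos(a)),z], YW+a-np.pi/2)
rows([g(1.27,0.15),g(1.27,0.056)])
E
```

```text
[-0.08  2.16  0.07] [-1.13  1.03  1.98]
[-0.08  2.16  0.07] [-1.17  4.79  1.94]
```

```bash
python3 -m inch '[[0,0.5,0,-0.4,0,0.5,160],[0,1,0,-0.8,0,1,160],[-0.08,1.6,0.07,-1.1,0.3,1.5,160],[-0.08,2.16,0.07,-1.13,1,1.96,160],[-0.08,2.16,0.07,-1.14,1.5,1.96,160],[-0.08,2.16,0.07,-1.15,2,1.96,160],[-0.08,2.16,0.07,-1.15,2,1.96,160]]'
python3 - <<'E'
from h import *
c=r.capture("wrist"); cv2.imwrite("pics/w8.png",cv2.resize(c["pixels"][:,:,::-1],(800,600)))
def g(a,z): return (np.r_[wr(-0.085-0.06*np.sin(a),0.087+0.06*np.cos(a)),z], YW+a-np.pi/2)
rows([g(1.27,0.056)])
E
```

```text
time: 10.15
ee_pos: [0.4587, 0.2137, 0.1234]
orientation: [-1.574, 0.004, -0.27]
wrist_force: [-1.3, 0.0, -0.8]
grip_width: 0.0315
[ 0.01 -0.   -0.02] [0.02 2.74 0.06]
```

View pics/w8.png

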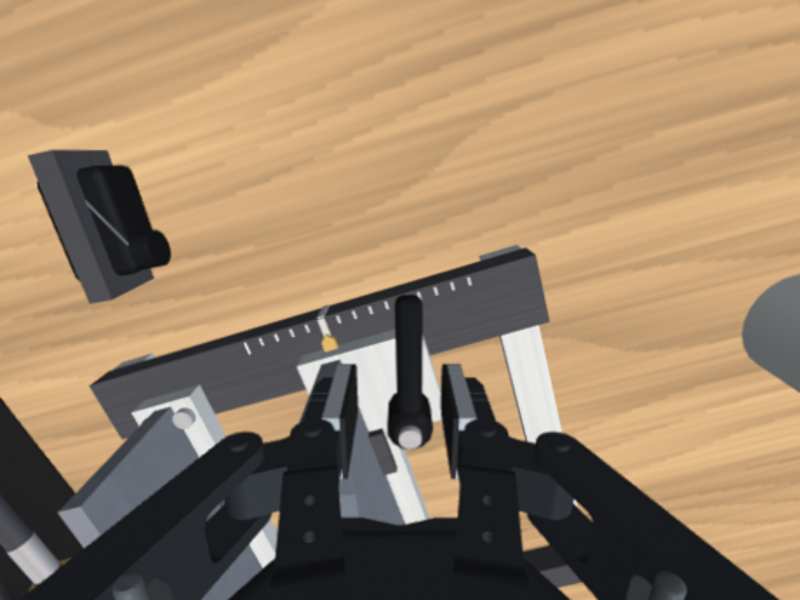

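```bash
python3 -m inch '[[0,0,0,0,0.8,0.06,160],[0,0,0,0,1.6,0.06,160],[0,0,0,0,2.3,0.06,160],[0,0,0,0,2.7,0.06,160],[0,0,0,0,2.74,0.06,160]]'
python3 - <<'E'
from h import *
def g(a,z): return (np.r_[wr(-0.085-0.06*np.sin(a),0.087+0.06*np.cos(a)),z], YW+a-np.pi/2)
rows([g(a,0.056) for a in np.arange(1.2,-0.21,-0.1)])
E
```

```text
time: 10.7
ee_pos: [0.4594, 0.2149, 0.0553]
orientation: [-1.573, 0.004, -0.271]
wrist_force: [-0.2, 0.0, -0.3]
grip_width: 0.0318
[ 0.02  0.49 -0.03] [ 0.02 -0.03  0.2 ]
[ 0.02  1.21 -0.03] [ 0.05 -0.03  0.44]
[ 0.02  1.93 -0.03] [ 0.1  -0.03  0.67]
[ 0.02  2.64 -0.03] [ 0.18 -0.03  0.9 ]
[ 0.02  3.36 -0.02] [ 0.28 -0.03  1.12]
[ 0.03  4.08 -0.02] [ 0.4  -0.03  1.33]
[ 0.03  4.79 -0.02] [ 0.53 -0.03  1.52]
[ 0.03  5.51 -0.02] [ 0.69 -0.04  1.7 ]
[ 0.03  6.22 -0.02] [ 0.87 -0.04  1.87]
[ 0.03  6.94 -0.02] [ 1.06 -0.04  2.01]
[ 0.03  7.66 -0.02] [ 1.26 -0.04  2.14]
[ 0.03  8.37 -0.02] [ 1.48 -0.04  2.24]
[ 0.03  9.09 -0.01] [ 1.7  -0.04  2.33]
[ 0.04  9.81 -0.01] [ 1.94 -0.04  2.38]
[ 4.000e-02  1.052e+01 -1.000e-02] [ 2.17 -0.04  2.42]
```

```bash
python3 -m inch '[[0,0.5,0,0.02,0,0.2,160],[0,1.2,0,0.05,0,0.44,160],[0,1.9,0,0.1,0,0.67,160],[0,2.6,0,0.18,0,0.9,160],[0,3.4,0,0.28,0,1.12,160],[0,4.1,0,0.4,0,1.33,160],[0,4.8,0,0.53,0,1.52,160],[0,5.5,0,0.69,0,1.7,160],[0,6.2,0,0.87,0,1.87,160],[0,6.9,0,1.06,0,2.01,160],[0,7.7,0,1.26,0,2.14,160],[0,8.4,0,1.48,0,2.24,160],[0,9.1,0,1.7,0,2.33,160],[0,9.8,0,1.94,0,2.38,160],[0,10.4,0,2.14,0,2.41,160],[0,10.4,0,2.14,0,2.41,160]]'
python3 - <<'E'
from h import *
s=r.read_state();print(s['wrist_force'],rk(s['ee_pos']),s['orientation'])
c=r.capture("wrist"); cv2.imwrite("pics/w9.png",cv2.resize(c["pixels"][:,:,::-1],(800,600)))
E
```

```text
time: 12.3
ee_pos: [0.5237, 0.2601, 0.0555]
orientation: [-1.581, -0.003, -1.723]
wrist_force: [-7.9, 1.4, 4.5]
grip_width: 0.0319
[-7.94807954  1.40654736  4.47813992] [[-0.07734221  0.14729413]] [-1.58138881 -0.00294425 -1.72256591]
```

View pics/w9.png

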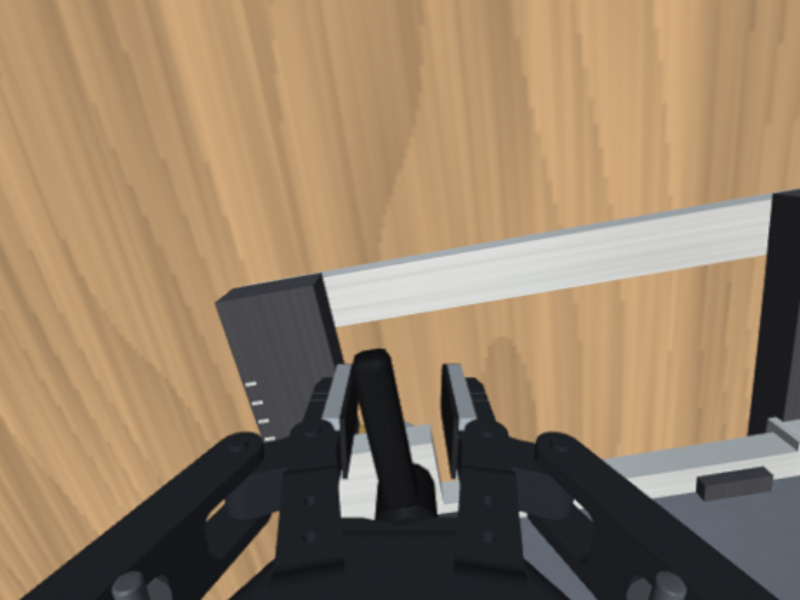

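```bash
python3 -m inch '[[0,0,0,0,0,-0.2,160],[0,0,0,0,-1,-0.2,160],[0,0,0,0,-2,-0.2,160],[0,0,0,0,-3,-0.2,160],[0,0,0,0,-4,-0.2,100],[0,-0.5,0,0.5,-5,-0.2,50],[0,-1,0,1.5,-6,-0.2,0],[0,-1.3,0,2.5,-7,-0.2,0],[0,-1.3,0,3.5,-8,-0.2,0],[0,-1.3,0,4,-9,-0.2,0],[0,-1.3,0,4,-9,-0.2,0],[0,-1.3,0,4,-9,-0.2,0]]'
python3 - <<'E'
from h import *
c=r.capture("wrist");pm(c); cv2.imwrite("pics/w10.png",cv2.resize(c["pixels"][:,:,::-1],(800,600)))
s=r.read_state();print(rk(s['ee_pos']),s['ee_pos'],s['orientation'])
P=cloud(c).reshape(-1,3);C=c["pixels"].reshape(-1,3).astype(int);q=rk(P)
m=(P[:,2]>0.064)&(P[:,2]<0.08)&(C.max(1)<70)&(q[:,0]<-0.05)&(q[:,0]>-0.2)&(q[:,1]>.1)&(q[:,1]<0.2)
Q=q[m];print(m.sum(),'lever x=f(y)',np.polyfit(Q[:,1],Q[:,0],1),Q.min(0),Q.max(0))
E
```

```text
time: 13.55
ee_pos: [0.5064, 0.1623, 0.282]
orientation: [-1.579, 0.0, -1.54]
wrist_force: [-0.3, 0.6, 0.0]
grip_width: 0.0858
gold 22 px [252.4 168.9] rack mm [[-134.8   54.8]]
white 34 px [255.  145.5] rack mm [[-130.5   85.6]]
white 25 px [245.  168.9] rack mm [[-144.7   54.7]]
[[-0.09818741  0.05043974]] [0.50581534 0.16261206 0.28090446] [-1.58097075e+00 -4.27647697e-04 -1.53909079e+00]
644 lever x=f(y) [ 0.00951713 -0.08614953] [-0.0910657   0.10000876] [-0.07862521  0.16379571]
```

View pics/w10.png

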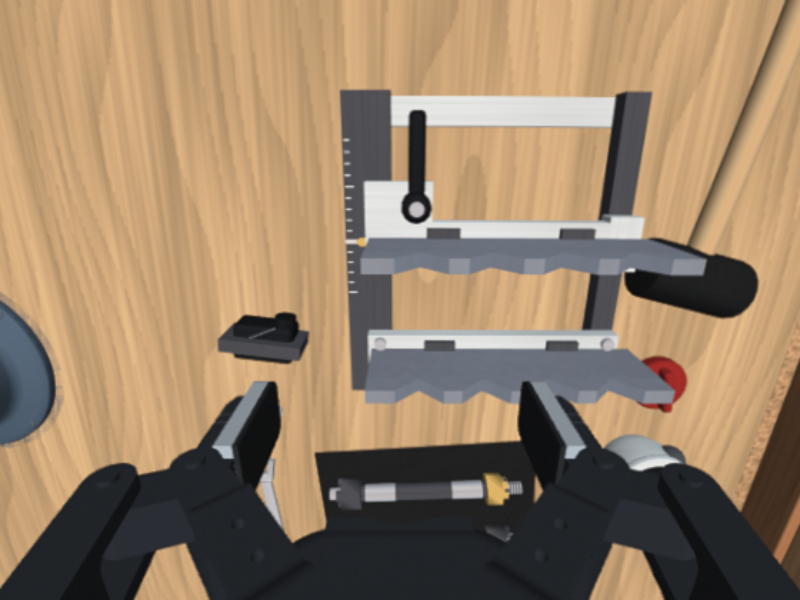

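```bash
python3 -m inch '[[0,0,0,1,-1,0.2,0],[0,0,0,2.5,-2,0.4,0],[0,0,0,4,-3,0.6,0],[0,0,0,5.5,-3.2,0.8,0],[0,0,0,7,-3.2,1,0],[0,0,0,8.5,-3.2,1.2,0],[0,0,0,10,-3.2,1.4,0],[0,0,0,11.5,-3.2,1.6,0],[0,0,0,13,-3.2,1.8,0],[0,0,0,14.5,-3.2,2,0],[0,0,0,16,-3.2,2.2,0],[0,0,0,17,-3.2,2.4,0],[0,0,0,17.5,-3.2,2.4,0],[0,0,0,17.5,-3.2,2.4,0]]'
cat >> h.py <<'E'
def shafts(c,draw=None,verbose=True):
    """nuts by gold colour, bright bands by grey; returns list of (origin xy, heading)"""
    hsv=cv2.cvtColor(c["pixels"],cv2.COLOR_RGB2HSV); I=c["pixels"].astype(int)
    u,v=np.meshgrid(np.arange(560),np.arange(420)); 
    g=plane(c,np.c_[u.ravel(),v.ravel()],0.019).reshape(420,560,3)
    # mat region: dark surroundings
    dark=((I.max(2)<60)*255).astype(np.uint8)
    box=(g[...,0]>0.40)&(g[...,0]<0.78)&(g[...,1]<0.05)&(g[...,1]>-0.45)
    gold=box&(hsv[...,1]>120)&(hsv[...,2]>120)&(hsv[...,0]>15)&(hsv[...,0]<30)
    dk=cv2.dilate(dark,np.ones((9,9)))
    band=box&(I.min(2)>95)&(hsv[...,1]<40)&(dk>0)
    def comps(m,a):
        n,l,st,ce=cv2.connectedComponentsWithStats(m.astype(np.uint8))
        return [(ce[i],st[i,4]) for i in range(1,n) if st[i,4]>=a]
    G=[(plane(c,ce,0.024)[0][:2],a,ce) for ce,a in comps(gold,40)]
    B=[(plane(c,ce,0.024)[0][:2],a,ce) for ce,a in comps(band,40)]
    if verbose:
        for x in G: print('gold',np.round(x[0],4),x[1],np.round(x[2]))
        for x in B: print('band',np.round(x[0],4),x[1],np.round(x[2]))
    return G,B
E
python3 - <<'E'
from h import *
c=r.capture("wrist"); cv2.imwrite("pics/w11.png",cv2.resize(c["pixels"][:,:,::-1],(800,600)))
s=r.read_state();print(s['ee_pos'],s['joint_positions'])
shafts(c); print('side'); shafts(r.capture("side"))
E
```

```text
time: 15.0
ee_pos: [0.5801, -0.2736, 0.3589]
orientation: [-1.584, 0.0, -1.541]
wrist_force: [0.1, 0.8, 0.4]
grip_width: 0.0857
[ 0.58046602 -0.27177104  0.35936036] [ 0.30459458  0.34058121  0.09140245  1.43697656 -0.02719058  1.37666567
  0.4285639 ]
gold [ 0.6299 -0.1309] 361 [318.  66.]
gold [ 0.4678 -0.2338] 309 [211. 134.]
gold [ 0.4943 -0.3087] 270 [229. 181.]
gold [ 0.6542 -0.3763] 240 [322. 222.]
band [ 0.7712 -0.0872] 213 [419.  36.]
band [ 0.595  -0.1281] 104 [295.  63.]
band [ 0.6535 -0.1301] 76 [335.  66.]
band [ 0.4909 -0.1431] 214 [224.  72.]
band [ 0.5971 -0.1418] 99 [296.  73.]
band [ 0.436  -0.1485] 69 [188.  75.]
band [ 0.6042 -0.2124] 100 [298. 122.]
band [ 0.6605 -0.212 ] 63 [334. 123.]
band [ 0.5022 -0.224 ] 94 [233. 128.]
band [ 0.6068 -0.2258] 101 [299. 131.]
band [ 0.444  -0.2374] 72 [196. 136.]
band [ 0.504  -0.2379] 89 [234. 137.]
band [ 0.5297 -0.3015] 76 [250. 177.]
band [ 0.6335 -0.2988] 94 [313. 178.]
band [ 0.4709 -0.3104] 75 [215. 181.]
band [ 0.6875 -0.3037] 70 [346. 182.]
band [ 0.5293 -0.3154] 95 [250. 185.]
band [ 0.6334 -0.3123] 86 [313. 186.]
band [ 0.6773 -0.372 ] 72 [336. 220.]
band [ 0.6187 -0.3767] 92 [302. 221.]
band [ 0.6229 -0.3899] 93 [304. 229.]
band [ 0.5175 -0.397 ] 92 [243. 230.]
band [ 0.5198 -0.4102] 94 [245. 237.]
band [ 0.4634 -0.4149] 46 [213. 239.]
side
gold [ 0.6316 -0.1303] 76 [313. 281.]
gold [ 0.4693 -0.2344] 94 [255. 323.]
gold [ 0.4951 -0.3093] 101 [269. 350.]
gold [ 0.6564 -0.3765] 107 [341. 369.]
band [0.6477 0.0133] 183 [310. 237.]
band [0.5404 0.008 ] 55 [273. 242.]
band [0.4993 0.0061] 51 [258. 244.]
band [ 0.7675 -0.0789] 102 [359. 260.]
band [ 0.5956 -0.1357] 90 [300. 284.]
band [ 0.4922 -0.1438] 94 [261. 291.]
band [ 0.6063 -0.2203] 99 [309. 312.]
band [ 0.5021 -0.2323] 105 [268. 321.]
band [ 0.6336 -0.3074] 111 [326. 343.]
band [ 0.529  -0.3103] 114 [283. 349.]
band [ 0.6218 -0.3856] 125 [327. 375.]
band [ 0.5198 -0.4059] 137 [284. 389.]
```

View pics/w11.png

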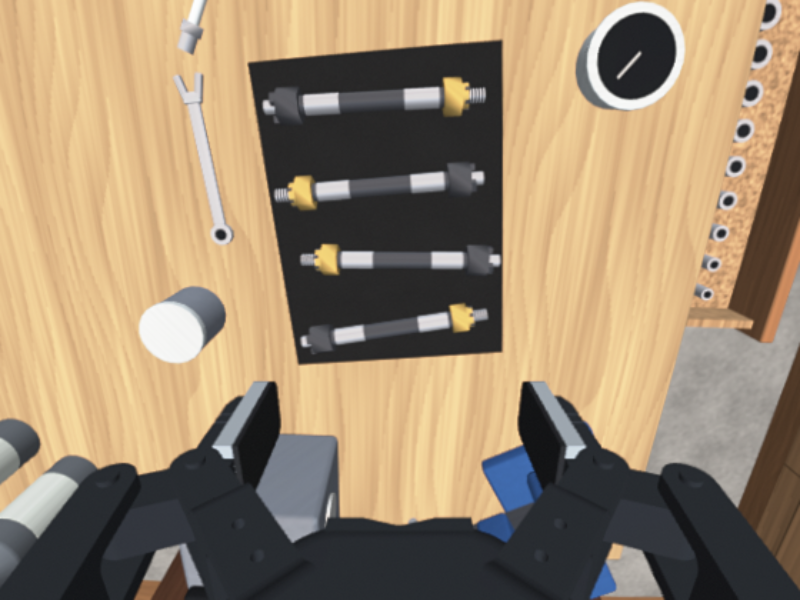

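Run:
```python
from h import *
rows([((0.5436,-0.1393,z),0.079) for z in (0.3,0.12,0.007)])
```

```text
[  0.05 -11.57  -0.07] [-5.3   2.41 -1.28]
[  0.05 -11.57  -0.07] [-5.29  9.61 -1.2 ]
[  0.05 -11.57  -0.07] [-5.29 14.13 -1.15]
```

```bash
python3 -m inch '[[0,-1,0,-0.5,0.5,-0.1,100],[0,-2,0,-1,1,-0.2,100],[0,-3,0,-1.5,1.5,-0.3,100],[0,-4,0,-2,2,-0.4,100],[0,-5,0,-2.5,2.5,-0.5,100],[0,-6,0,-3,3.5,-0.6,100],[0,-7,0,-3.5,4.5,-0.7,100],[0,-8,0,-4,5.5,-0.8,100],[0,-9,0,-4.5,6.5,-0.9,100],[0,-10,0,-5,7.5,-1,100],[0,-11,0,-5.2,8.5,-1.1,100],[0.05,-11.57,-0.07,-5.3,9.5,-1.2,100],[0.05,-11.57,-0.07,-5.3,9.6,-1.2,100],[0.05,-11.57,-0.07,-5.3,9.6,-1.2,100]]'
python3 - <<'E'
from h import *
c=r.capture("wrist"); cv2.imwrite("pics/w12.png",cv2.resize(c["pixels"][:,:,::-1],(800,600)))
s=r.read_state();print(s['joint_positions'],s['grip_width'])
shafts(c)
rows([((0.5436,-0.1393,0.007),0.079)])
E
```

```text
time: 16.5
ee_pos: [0.5437, -0.1377, 0.1207]
orientation: [-1.57, 0.001, 0.079]
wrist_force: [0.6, 0.3, 0.7]
grip_width: 0.0522
[ 0.36578957  0.42051176 -0.24572108  1.90548913  0.13511308  0.83000546
  1.69862035] 0.05182066844355227
gold [ 0.4699 -0.2202] 188 [181. 112.]
gold [ 0.4684 -0.2462] 325 [147. 108.]
gold [ 0.4951 -0.3091] 537 [ 71. 137.]
gold [ 0.6495 -0.3734] 577 [ 30. 295.]
gold [ 0.6259 -0.1356] 539 [275. 292.]
band [ 0.4439 -0.2368] 230 [158.  75.]
band [ 0.4388 -0.1437] 268 [283.  77.]
band [ 0.4432 -0.1603] 47 [260.  82.]
band [ 0.4699 -0.3091] 227 [ 67. 104.]
band [ 0.5282 -0.1326] 526 [287. 194.]
band [0.4841 0.0048] 495 [461. 154.]
band [ 0.5644 -0.2194] 673 [185. 226.]
band [ 0.4916 -0.1524] 184 [267. 148.]
band [ 0.5034 -0.2395] 193 [158. 154.]
band [ 0.5261 -0.297 ] 170 [ 91. 176.]
band [ 0.5471 -0.3164] 293 [ 71. 199.]
band [ 0.6135 -0.3696] 167 [ 26. 262.]
band [ 0.5957 -0.1442] 115 [268. 264.]
band [ 0.6182 -0.1956] 423 [212. 281.]
band [ 0.6109 -0.0696] 373 [347. 283.]
band [ 0.6292 -0.3919] 118 [  7. 275.]
band [ 0.6355 -0.3046] 346 [ 98. 288.]
band [0.6337 0.0156] 142 [429. 309.]
band [ 0.6712 -0.2997] 218 [107. 319.]
band [ 0.6772 -0.3698] 162 [ 39. 318.]
band [ 0.6553 -0.1306] 110 [278. 318.]
[ 0.   -0.    0.01] [-0.05  4.58 -0.04]
```

View pics/w12.png

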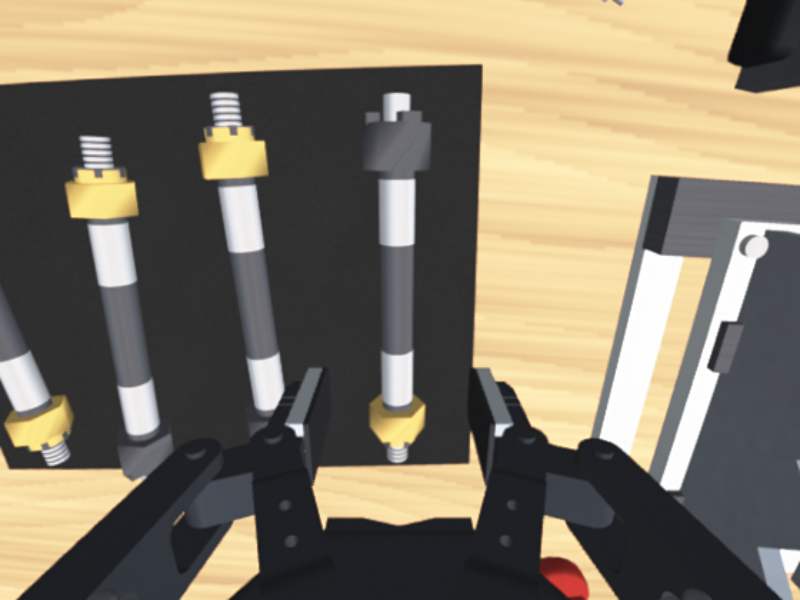

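Shaft A stands centred between the pads (column 397 of 400). Descend and grip.

```bash
python3 -m inch '[[0,0,0,0,1.2,-0.04,100],[0,0,0,0,2.4,-0.04,100],[0,0,0,0,3.4,-0.04,100],[0,0,0,-0.05,4.1,-0.04,100],[0,0,0,-0.05,4.5,-0.04,100],[0,0,0,-0.05,4.55,-0.04,100],[0,0,0,-0.05,4.55,-0.04,255],[0,0,0,-0.05,4.55,-0.04,255],[0,0,0,-0.05,4.55,-0.04,255],[0,0,0,-0.05,4.55,-0.04,255],[0,0,0,-0.05,4.55,-0.04,255]]'; python3 -m inch '[[0,0,0,0,-0.6,0,255],[0,0,0,0,-1.2,0,255],[0,0,0,0,-2,0,255],[0,0,0,0,-3,0,255],[0,0,0,0,-4,0,255],[0,0,0,0,-4,0,255]]'
python3 - <<'E'
from h import *
c=r.capture("wrist"); cv2.imwrite("pics/w13.png",cv2.resize(c["pixels"][:,:,::-1],(800,600)))
s=r.read_state();print(s['wrist_force'],s['grip_width'])
E
```

```text
time: 17.65
ee_pos: [0.5447, -0.1394, 0.0093]
orientation: [-1.572, -0.004, 0.078]
wrist_force: [-1.0, 0.9, 6.9]
grip_width: 0.0176
time: 18.25
ee_pos: [0.5469, -0.1399, 0.1135]
orientation: [-1.574, -0.012, 0.078]
wrist_force: [0.8, 0.8, -5.3]
grip_width: 0.0179
[-0.15544208 -0.90999514 -5.1517439 ] 0.018107556965187697
```

View pics/w13.png

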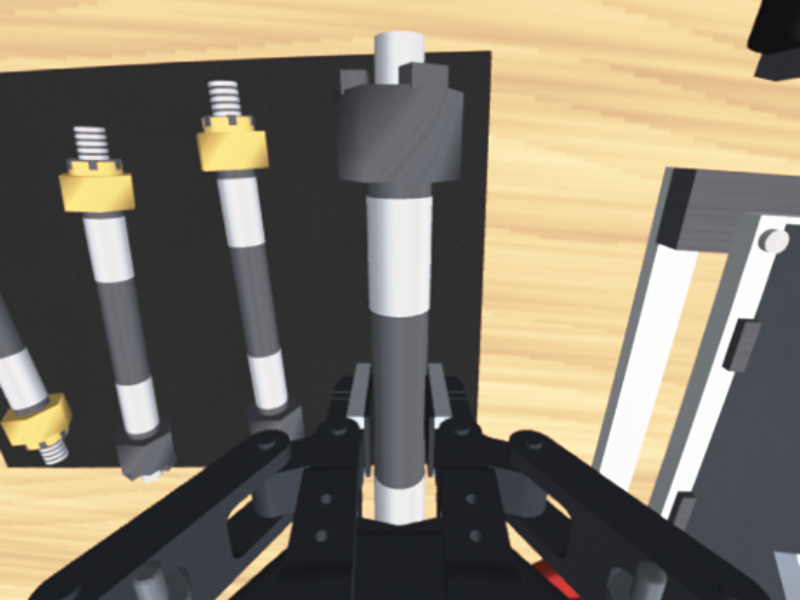

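Run:
```python
from h import *
y=YW-np.pi/2
rows([(np.r_[wr(-.0825,0),.22],y)])
```

```text
[-0.03 11.59  0.06] [-0.07 -4.37 10.12]
```

```bash
python3 -m inch '[[0,0,0,0,-1,0.2,255],[0,0,0,0,-2,0.4,255],[0,0.5,0,0,-3,0.8,255],[0,1.2,0,0,-4,1.4,255],[0,2,0,0,-4.4,2.1,255],[0,2.9,0,0,-4.4,2.9,255],[0,3.8,0,0,-4.4,3.7,255],[0,4.7,0,0,-4.4,4.5,255],[0,5.6,0,0,-4.4,5.3,255],[0,6.5,0,0,-4.4,6.1,255],[0,7.4,0,0,-4.4,6.9,255],[0,8.3,0,0,-4.4,7.7,255],[0,9.2,0,0,-4.4,8.5,255],[0,10.1,0,0,-4.4,9.2,255],[0,10.9,0,0,-4.4,9.8,255],[-0.03,11.4,0.06,-0.07,-4.4,10.1,255],[-0.03,11.6,0.06,-0.07,-4.4,10.1,255],[-0.03,11.6,0.06,-0.07,-4.4,10.1,255]]'
python3 - <<'E'
from h import *
c=r.capture("wrist"); cv2.imwrite("pics/w14.png",cv2.resize(c["pixels"][:,:,::-1],(800,600)))
c=r.capture("side");zoom(c,"s14",190,80,390,230,4)
s=r.read_state();print(s['wrist_force'],s['grip_width'])
rows([(np.r_[wr(-.0825,0),.110],YW-np.pi/2)])
E
```

```text
time: 20.1
ee_pos: [0.5223, 0.1114, 0.2195]
orientation: [-1.573, -0.001, -1.541]
wrist_force: [-0.9, -0.6, -4.5]
grip_width: 0.0179
[-0.02461077 -0.45272264 -4.39057694] 0.017708455107795423
[ 0.01 -0.01  0.  ] [-0.07  4.4   0.02]
```

View pics/w14.png

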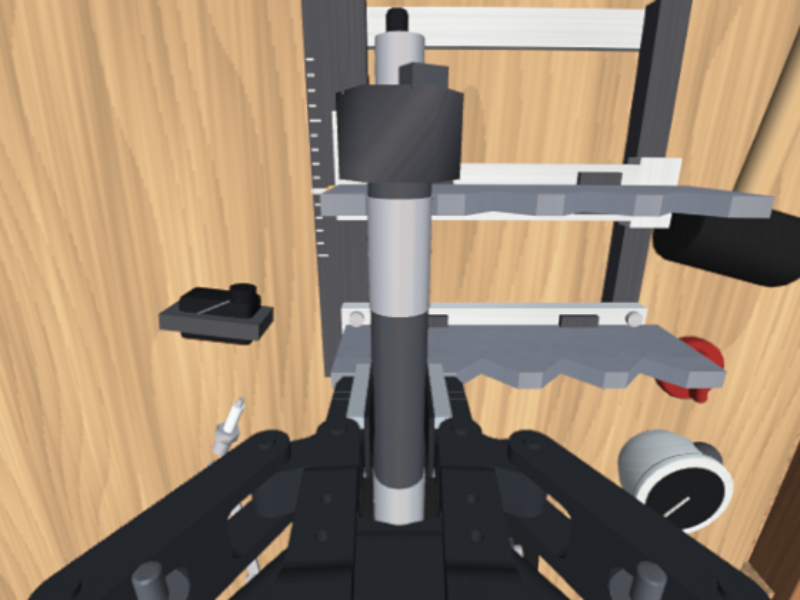

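View pics/s14.png

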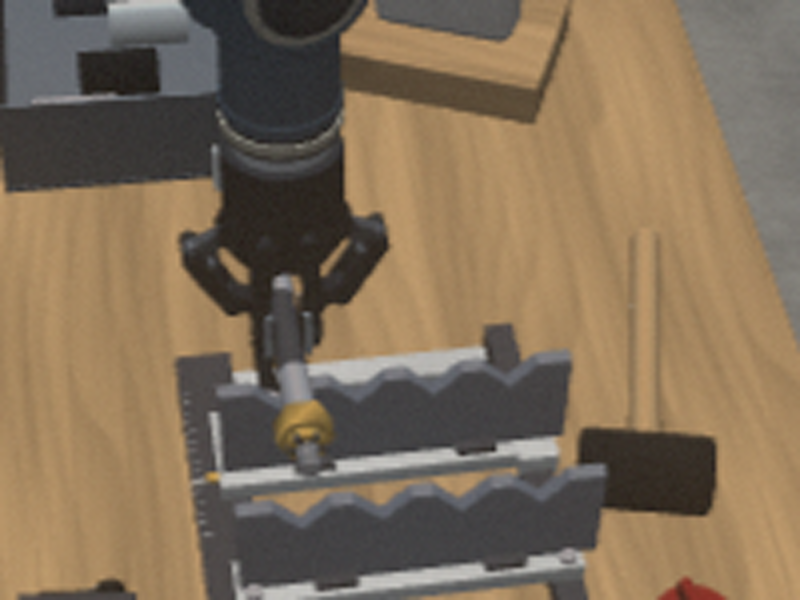

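```bash
python3 -m inch '[[0,0,0,-0.07,1,0,255],[0,0,0,-0.07,2,0,255],[0,0,0,-0.07,3,0,255],[0,0,0,-0.07,3.6,0,255],[0,0,0,-0.07,4,0,255],[0,0,0,-0.07,4.2,0,255],[0,0,0,-0.07,4.35,0,255],[0,0,0,-0.07,4.35,0,255]]'
python3 - <<'E'
from h import *
c=r.capture("side");zoom(c,"s15",190,80,390,230,4)
E
```

```text
time: 21.0
ee_pos: [0.5229, 0.1126, 0.1115]
orientation: [-1.571, -0.0, -1.542]
wrist_force: [-0.3, -0.3, -5.2]
grip_width: 0.0178
```

View pics/s15.png

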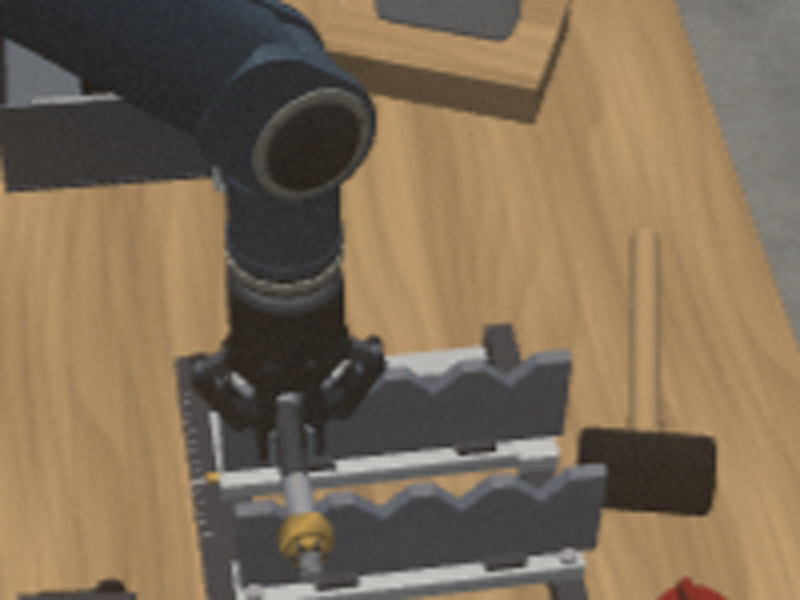

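```bash
python3 -m inch '[[0,0,0,0,0.06,0,255],[0,0,0,0,0.1,0,255],[0,0,0,0,0.1,0,255]]'; python3 -m inch '[[0,0,0,0,0,0,200],[0,0,0,0,0,0,145],[0,0,0,0,0,0,145],[0,0,0,0,0,0,145],[0,0,0,0,-1,0,145],[0,0,0,0,-2,0,145],[0,0,0,0,-3.5,0,145],[0,0,0,0,-5,0,145],[0,0,0,0,-6,0,145],[0,0,0,0,-6,0,145]]'
python3 - <<'E'
from h import *
c=r.capture("wrist"); cv2.imwrite("pics/w16.png",cv2.resize(c["pixels"][:,:,::-1],(800,600)))
c=r.capture("side");zoom(c,"s16",190,80,390,230,4)
c=r.capture("side");cv2.imwrite("pics/s16b.png",cv2.resize(c["pixels"][240:,190:410,::-1],None,fx=3,fy=3))
E
```

```text
time: 21.35
ee_pos: [0.5233, 0.1128, 0.1095]
orientation: [-1.57, -0.0, -1.542]
wrist_force: [-0.6, 0.1, -4.6]
grip_width: 0.0177
time: 22.35
ee_pos: [0.5256, 0.1136, 0.2641]
orientation: [-1.561, 0.002, -1.542]
wrist_force: [-0.1, -0.0, 0.5]
grip_width: 0.037
```

View pics/w16.png

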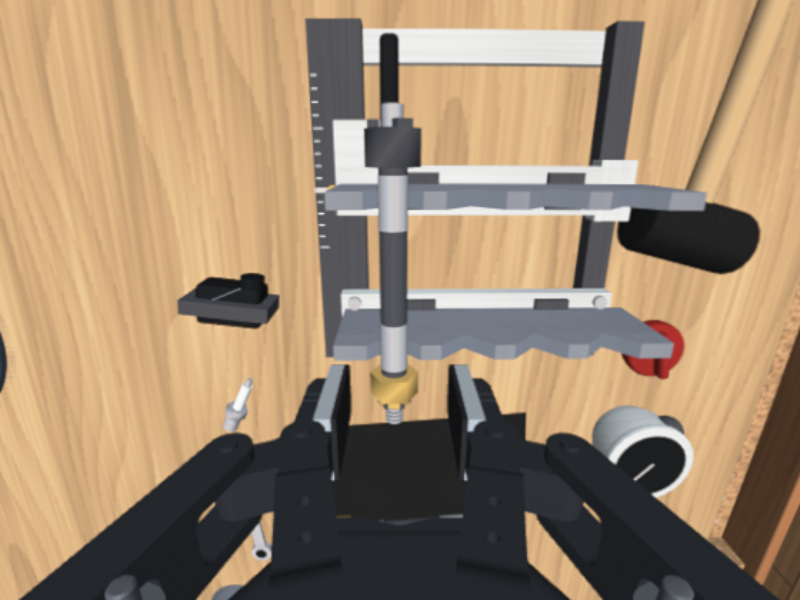

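View pics/s16b.png

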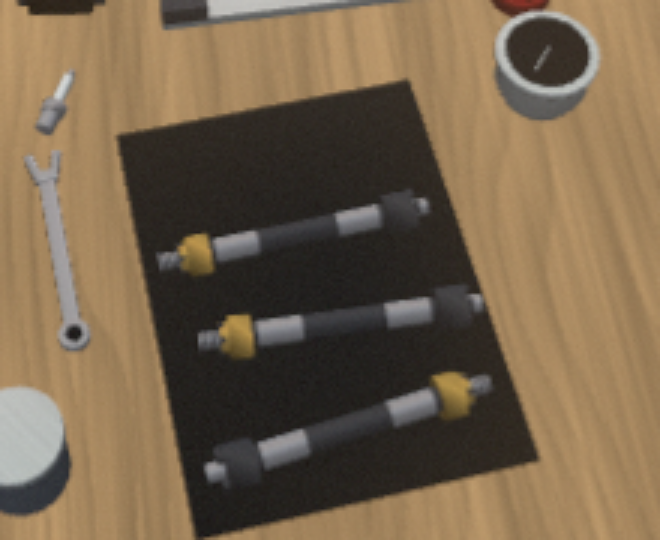

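```bash
cat >> h.py <<'E'
def pick(ymin=-0.5,ymax=-0.03):
    import io,contextlib
    c=r.capture("side"); G,B=shafts(c,verbose=False)
    B=[b for b in B if 0.42<b[0][0]<0.72 and b[0][1]<-0.1 and b[1]>60]
    for g in G:
        if g[0][1]>-0.1: continue
        # bands along the axis: at 33 and 135 mm from the nut roughly
        best=None
        for b1 in B:
            for b2 in B:
                d1=np.linalg.norm(b1[0]-g[0]);d2=np.linalg.norm(b2[0]-g[0])
                if d1<d2<0.16 and 0.02<d1<0.06 and 0.10<d2:
                    dv=b2[0]-b1[0]; e=abs(np.cross(dv,b1[0]-g[0]))/np.linalg.norm(dv)
                    if best is None or e<best[0]: best=(e,b1[0],b2[0])
        if best:
            o=(best[1]+best[2])/2; dv=best[2]-best[1]
            print('nut',np.round(g[0],4),'origin',np.round(o,4),'heading',round(float(np.arctan2(dv[1],dv[0])),3),'len',np.round(np.linalg.norm(dv),4),'nutdist',np.round(np.linalg.norm(o-g[0]),4))
E
python3 -W ignore - <<'E'
from h import *
pick()
rows([((0.5543,-0.2255,z),-np.pi+0.114) for z in (0.26,0.12)])
E
```

```text
nut [ 0.4689 -0.2322] origin [ 0.5543 -0.2255] heading 0.114 len 0.1051 nutdist 0.0857
nut [ 0.4954 -0.3078] origin [ 0.5808 -0.3084] heading 0.03 len 0.1048 nutdist 0.0854
nut [ 0.6565 -0.3758] origin [ 0.5707 -0.395 ] heading -2.946 len 0.105 nutdist 0.088
[0.000e+00 1.064e+01 1.000e-02] [13.56 -0.06  0.88]
[0.000e+00 1.064e+01 1.000e-02] [13.55  5.54  0.89]
```

```bash
python3 -m inch '[[0,0.4,0,0.6,-0.2,0,145],[0,1.3,0,1.7,-0.2,0,100],[0,2.2,0,2.9,-0.2,0.1,100],[0,3.1,0,4.1,-0.2,0.2,100],[0,4,0,5.3,-0.2,0.3,100],[0,4.9,0,6.5,0,0.4,100],[0,5.8,0,7.7,0,0.5,100],[0,6.7,0,8.9,0.5,0.6,100],[0,7.6,0,10.1,1.2,0.7,100],[0,8.5,0,11.3,2,0.8,100],[0,9.4,0,12.4,2.8,0.88,100],[0,10.2,0,13.2,3.6,0.88,100],[0,10.64,0,13.55,4.6,0.88,100],[0,10.64,0,13.55,5.5,0.88,100],[0,10.64,0,13.55,5.5,0.88,100]]'
python3 -W ignore - <<'E'
from h import *
c=r.capture("wrist"); cv2.imwrite("pics/w17.png",cv2.resize(c["pixels"][:,:,::-1],(800,600)))
rows([((0.5543,-0.2255,0.008),-np.pi+0.114)]); print(r.read_state()['joint_positions'])
E
```

```text
time: 24.05
ee_pos: [0.5506, -0.226, 0.1173]
orientation: [-1.573, -0.01, -3.031]
wrist_force: [-0.1, 0.6, -0.3]
grip_width: 0.0516
[ 0.01 -0.01  0.04] [-0.11  4.45 -0.01]
[ 0.12399648  0.46848686  0.2566381   1.84381004 -0.14983753  0.85394713
 -1.00533091]
```

View pics/w17.png

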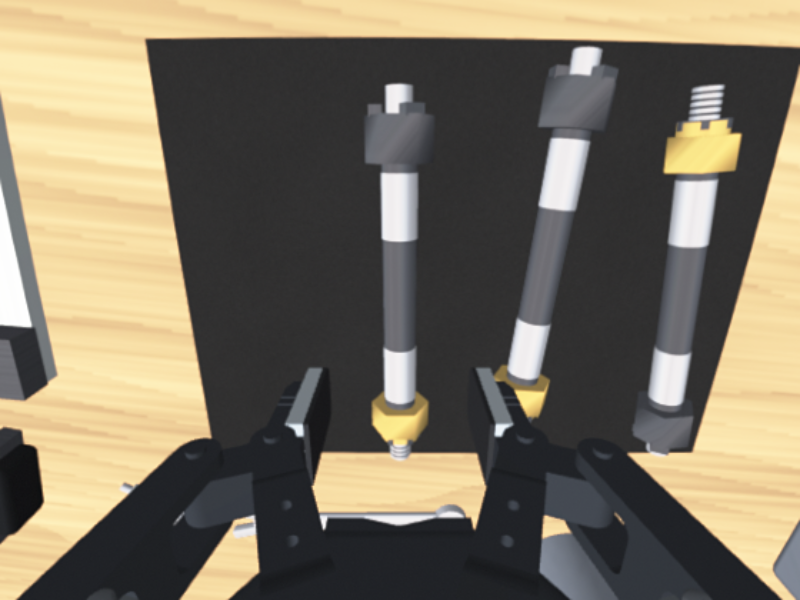

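```bash
python3 -m inch '[[0,0,0,-0.1,1.2,0,100],[0,0,0,-0.1,2.4,0,100],[0,0,0,-0.1,3.4,0,100],[0,0,0,-0.1,4,0,100],[0,0,0,-0.1,4.4,0,100],[0,0,0,-0.1,4.45,0,100],[0,0,0,-0.1,4.45,0,255],[0,0,0,-0.1,4.45,0,255],[0,0,0,-0.1,4.45,0,255],[0,0,0,-0.1,4.45,0,255],[0,0,0,-0.1,4.45,0,255]]'; python3 -m inch '[[0,0,0,0,-0.6,0,255],[0,0,0,0,-1.2,0,255],[0,0,0,0,-2.2,0,255],[0,0,0,0,-3.5,0,255],[0,0,0,0,-5,0,255],[0,0,0,0,-6.5,0,255],[0,0,0,0,-8,0,255],[0,0,0,0,-8.4,0,255],[0,0,0,0,-8.4,0,255]]'
python3 - <<'E'
from h import *
c=r.capture("wrist"); cv2.imwrite("pics/w18.png",cv2.resize(c["pixels"][:,:,::-1],(800,600)))
s=r.read_state();print(s['wrist_force'],s['grip_width'])
rows([(np.r_[wr(-.0275,0),.22],YW-np.pi/2)])
E
```

```text
time: 25.2
ee_pos: [0.5548, -0.2258, 0.0095]
orientation: [-1.571, -0.004, -3.03]
wrist_force: [-0.9, 0.9, 5.9]
grip_width: 0.018
time: 26.1
ee_pos: [0.5562, -0.2261, 0.2213]
orientation: [-1.57, -0.001, -3.03]
wrist_force: [-0.6, -0.4, -6.2]
grip_width: 0.0178
[-0.24628689  0.17544862 -4.80356393] 0.017765006789214586
[  0.03 -10.67   0.02] [ -2.43  -0.04 -13.41]
```

View pics/w18.png

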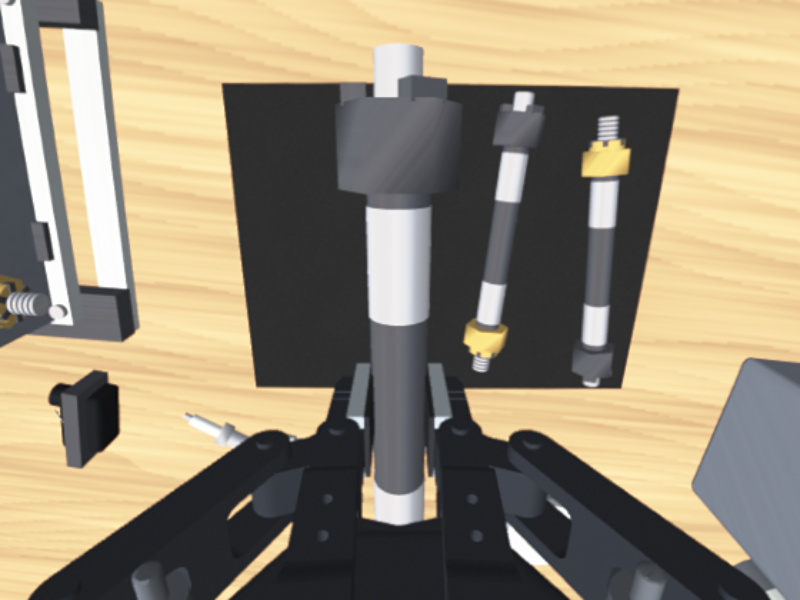

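```bash
python3 -m inch '[[0,-0.4,0,-0.1,0,-0.6,255],[0,-1.2,0,-0.3,0,-1.5,255],[0,-2,0,-0.5,0,-2.5,255],[0,-2.8,0,-0.7,0,-3.5,255],[0,-3.6,0,-0.9,0,-4.5,255],[0,-4.4,0,-1.1,0,-5.5,255],[0,-5.2,0,-1.3,0,-6.5,255],[0,-6,0,-1.5,0,-7.5,255],[0,-6.8,0,-1.7,0,-8.5,255],[0,-7.6,0,-1.9,0,-9.5,255],[0,-8.4,0,-2.1,0,-10.5,255],[0,-9.2,0,-2.3,0,-11.5,255],[0,-10,0,-2.4,0,-12.5,255],[0,-10.5,0,-2.43,0,-13.1,255],[0,-10.67,0,-2.43,0,-13.4,255],[0,-10.67,0,-2.43,0,-13.4,255],[0,-10.67,0,-2.43,0,-13.4,255]]'
python3 - <<'E'
from h import *
c=r.capture("wrist"); cv2.imwrite("pics/w19.png",cv2.resize(c["pixels"][:,:,::-1],(800,600)))
s=r.read_state();print(s['wrist_force'],s['grip_width'])
rows([(np.r_[wr(-.0275,0),.110],YW-np.pi/2)])
E
```

```text
time: 27.85
ee_pos: [0.5774, 0.1132, 0.218]
orientation: [-1.577, -0.001, -1.541]
wrist_force: [-0.6, -0.5, -4.8]
grip_width: 0.0181
[-0.34938099 -0.38165833 -4.89016136] 0.017844052946938454
[ 0.04 -0.01  0.01] [-0.07  4.33  0.04]
```

View pics/w19.png

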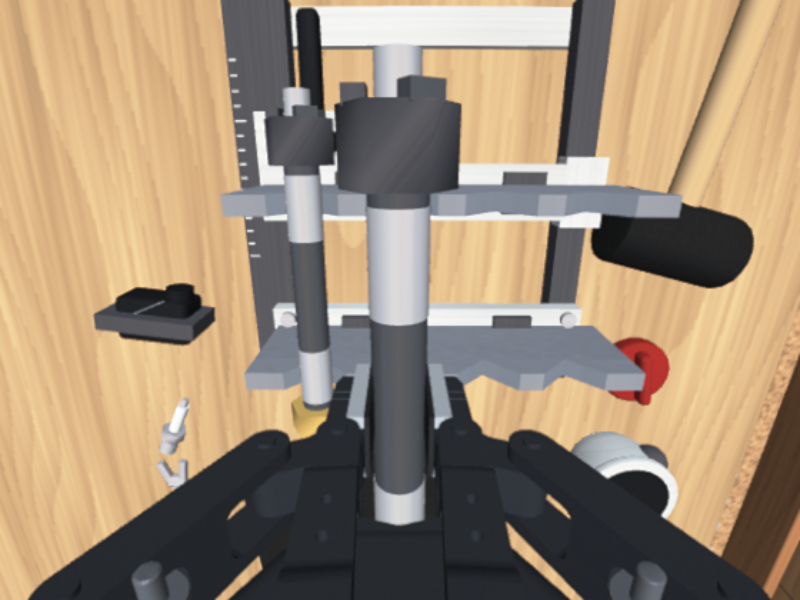

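```bash
python3 -m inch '[[0,0,0,-0.07,1,0.04,255],[0,0,0,-0.07,2,0.04,255],[0,0,0,-0.07,3,0.04,255],[0,0,0,-0.07,3.6,0.04,255],[0,0,0,-0.07,4,0.04,255],[0,0,0,-0.07,4.2,0.04,255],[0,0,0,-0.07,4.34,0.04,255],[0,0,0,-0.07,4.34,0.04,255]]'
python3 -m inch '[[0,0,0,0,0.04,0,255],[0,0,0,0,0.04,0,200],[0,0,0,0,0.04,0,145],[0,0,0,0,0.04,0,145],[0,0,0,0,0.04,0,145]]'
python3 -m inch '[[0,0,0,0,-1,0,145],[0,0,0,0,-2,0,145],[0,0,0,0,-3.5,0,145],[0,0,0,0,-5,0,145],[0,0,0,0,-6,0,145],[0,0,0,0,-6,0,145]]'
python3 -W ignore - <<'E'
from h import *
c=r.capture("wrist"); cv2.imwrite("pics/w20.png",cv2.resize(c["pixels"][:,:,::-1],(800,600)))
pick()
rows([((0.5808,-0.3084,z),-np.pi+0.03) for z in (0.26,0.12)])
E
```

```text
time: 28.7
ee_pos: [0.5785, 0.1142, 0.1102]
orientation: [-1.576, -0.001, -1.542]
wrist_force: [0.2, 0.8, -4.2]
grip_width: 0.0178
time: 29.2
ee_pos: [0.5792, 0.1144, 0.11]
orientation: [-1.574, -0.001, -1.542]
wrist_force: [-0.2, -0.8, -0.2]
grip_width: 0.0365
time: 29.8
ee_pos: [0.5822, 0.1152, 0.2649]
orientation: [-1.565, 0.001, -1.542]
wrist_force: [0.4, 1.5, 0.3]
grip_width: 0.0371
nut [ 0.4954 -0.3078] origin [ 0.5809 -0.3083] heading 0.03 len 0.1047 nutdist 0.0855
nut [ 0.6565 -0.3759] origin [ 0.5707 -0.3952] heading -2.945 len 0.1046 nutdist 0.088
[1.000e-02 1.124e+01 1.000e-02] [16.91  0.02 -0.44]
[1.000e-02 1.124e+01 1.000e-02] [16.91  5.62 -0.43]
```

View pics/w20.png

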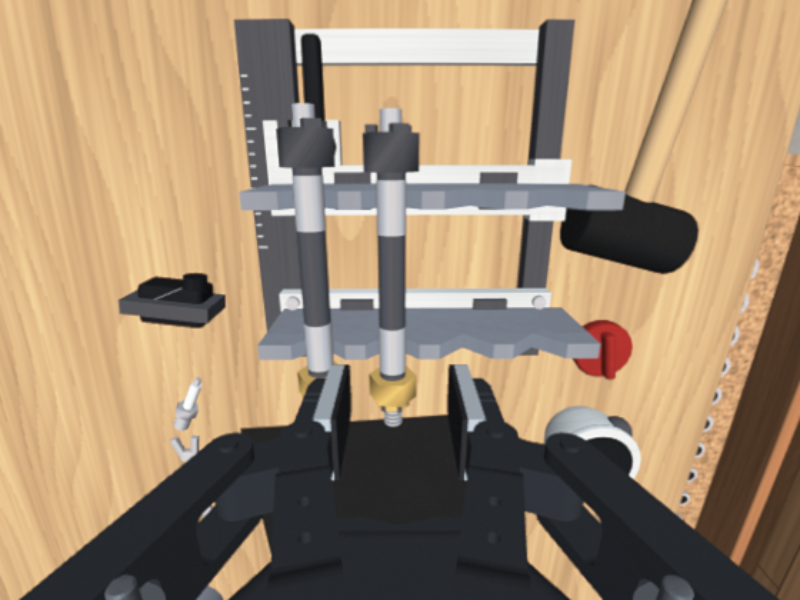

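Both seated parallel. Next shaft C (dog toward +x), into notch +27.5.

```bash
python3 -m inch '[[0,0.4,0,0.6,0,0,145],[0,1.2,0,1.7,0,0,100],[0,2,0,2.9,0,0,100],[0,2.8,0,4.1,0,-0.1,100],[0,3.6,0,5.3,0,-0.1,100],[0,4.4,0,6.5,0,-0.2,100],[0,5.2,0,7.7,0,-0.2,100],[0,6,0,8.9,0,-0.3,100],[0,6.8,0,10.1,0.4,-0.3,100],[0,7.6,0,11.3,1,-0.4,100],[0,8.4,0,12.5,1.6,-0.44,100],[0,9.2,0,13.7,2.3,-0.44,100],[0,10,0,15,3,-0.44,100],[0,10.7,0,16.2,3.8,-0.44,100],[0,11.24,0,16.9,4.6,-0.44,100],[0,11.24,0,16.9,5.5,-0.44,100],[0,11.24,0,16.9,5.5,-0.44,100]]'
python3 -W ignore - <<'E'
from h import *
c=r.capture("wrist"); cv2.imwrite("pics/w21.png",cv2.resize(c["pixels"][:,:,::-1],(800,600)))
rows([((0.5809,-0.3084,0.008),-np.pi+0.03)]); 
E
```

```text
time: 31.6
ee_pos: [0.5765, -0.3085, 0.1182]
orientation: [-1.574, -0.011, -3.116]
wrist_force: [-0.1, -0.4, -0.3]
grip_width: 0.0518
[ 0.01 -0.02  0.05] [-0.14  4.5   0.02]
```

View pics/w21.png

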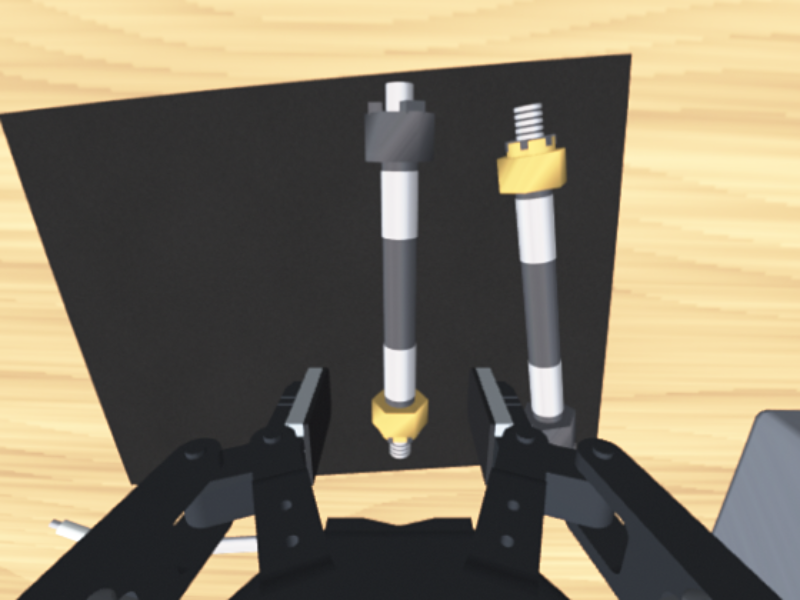

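```bash
python3 -m inch '[[0,0,0,-0.1,1.2,0,100],[0,0,0.05,-0.14,2.4,0,100],[0,0,0.05,-0.14,3.4,0,100],[0,0,0.05,-0.14,4,0,100],[0,0,0.05,-0.14,4.4,0,100],[0,0,0.05,-0.14,4.5,0,100],[0,0,0.05,-0.14,4.5,0,255],[0,0,0.05,-0.14,4.5,0,255],[0,0,0.05,-0.14,4.5,0,255],[0,0,0.05,-0.14,4.5,0,255],[0,0,0.05,-0.14,4.5,0,255]]'; python3 -m inch '[[0,0,0,0,-0.6,0,255],[0,0,0,0,-1.2,0,255],[0,0,0,0,-2.2,0,255],[0,0,0,0,-3.5,0,255],[0,0,0,0,-5,0,255],[0,0,0,0,-6.5,0,255],[0,0,0,0,-8,0,255],[0,0,0,0,-8.4,0,255],[0,0,0,0,-8.4,0,255]]'
python3 - <<'E'
from h import *
c=r.capture("wrist"); cv2.imwrite("pics/w22.png",cv2.resize(c["pixels"][:,:,::-1],(800,600)))
s=r.read_state();print(s['wrist_force'],s['grip_width'])
rows([(np.r_[wr(.0275,0),.22],YW-np.pi/2)])
E
```

```text
time: 32.75
ee_pos: [0.5817, -0.3087, 0.0094]
orientation: [-1.571, 0.002, -3.114]
wrist_force: [-1.2, -0.1, 6.4]
grip_width: 0.0179
time: 33.65
ee_pos: [0.5818, -0.3091, 0.2212]
orientation: [-1.57, 0.005, -3.114]
wrist_force: [0.8, -0.2, -4.8]
grip_width: 0.0177
[-0.69110791  0.48109803 -5.10647373] 0.017378710290490762
[ 0.000e+00 -1.127e+01 -1.000e-02] [ -2.56  -0.03 -16.91]
```

View pics/w22.png

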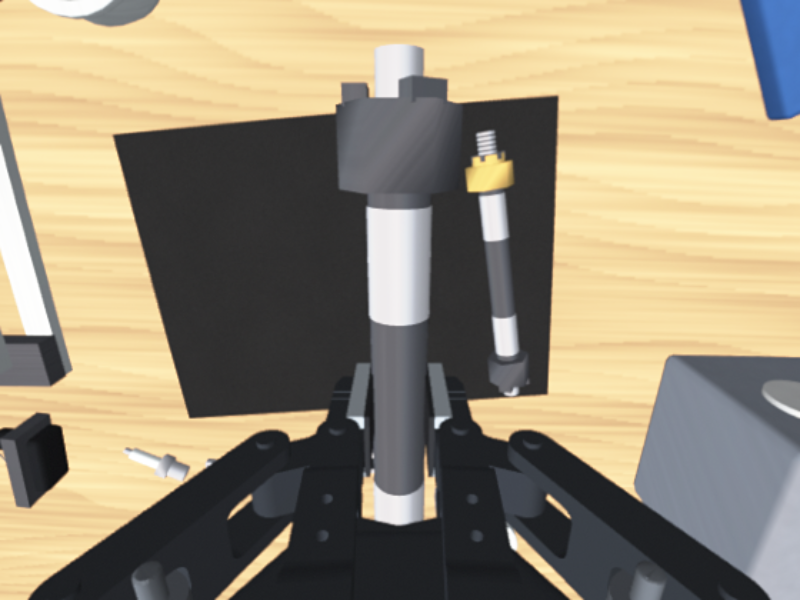

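```bash
python3 -m inch '[[0,-0.4,0,-0.1,0,-0.6,255],[0,-1.2,0,-0.3,0,-1.5,255],[0,-2,0,-0.5,0,-2.6,255],[0,-2.8,0,-0.7,0,-3.8,255],[0,-3.6,0,-0.9,0,-5,255],[0,-4.4,0,-1.1,0,-6.2,255],[0,-5.2,0,-1.3,0,-7.4,255],[0,-6,0,-1.5,0,-8.6,255],[0,-6.8,0,-1.7,0,-9.8,255],[0,-7.6,0,-1.9,0,-11,255],[0,-8.4,0,-2.1,0,-12.2,255],[0,-9.2,0,-2.3,0,-13.4,255],[0,-10,0,-2.4,0,-14.6,255],[0,-10.6,0,-2.5,0,-15.7,255],[0,-11.1,0,-2.56,0,-16.5,255],[0,-11.27,0,-2.56,0,-16.9,255],[0,-11.27,0,-2.56,0,-16.9,255],[0,-11.27,0,-2.56,0,-16.9,255]]'
python3 - <<'E'
from h import *
c=r.capture("wrist"); cv2.imwrite("pics/w23.png",cv2.resize(c["pixels"][:,:,::-1],(800,600)))
s=r.read_state();print(s['wrist_force'],s['grip_width'])
rows([(np.r_[wr(.0275,0),.110],YW-np.pi/2)])
E
```

```text
time: 35.5
ee_pos: [0.6325, 0.1145, 0.2182]
orientation: [-1.572, -0.0, -1.542]
wrist_force: [0.3, -0.3, -3.7]
grip_width: 0.0178
[-0.29544613 -0.72018501 -4.18004825] 0.018015132292787606
[ 0.   -0.02  0.  ] [-0.09  4.34  0.01]
```

View pics/w23.png

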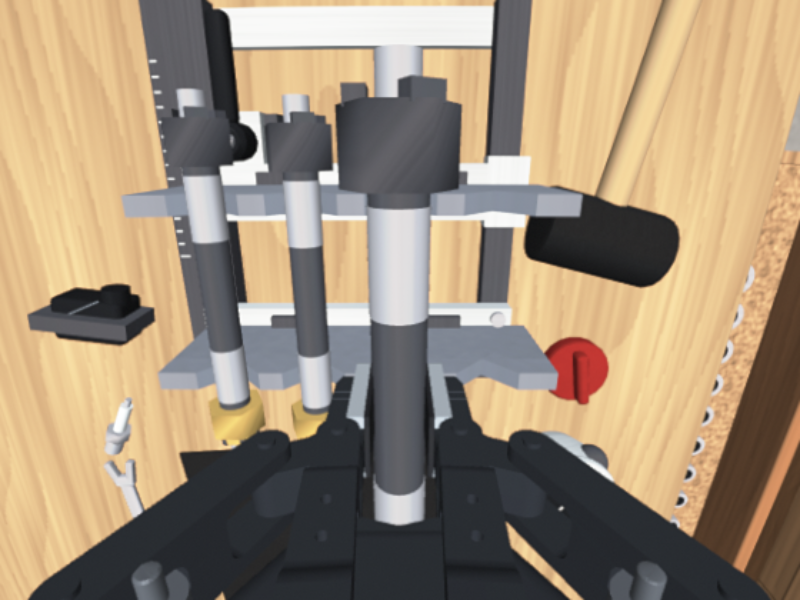

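```bash
python3 -m inch '[[0,0,0,-0.07,1,0,255],[0,0,0,-0.07,2,0,255],[0,0,0,-0.07,3,0,255],[0,0,0,-0.07,3.6,0,255],[0,0,0,-0.07,4,0,255],[0,0,0,-0.07,4.2,0,255],[0,0,0,-0.07,4.35,0,255],[0,0,0,-0.07,4.35,0,255]]'
python3 -m inch '[[0,0,0,0,0.04,0,255],[0,0,0,0,0.04,0,200],[0,0,0,0,0.04,0,145],[0,0,0,0,0.04,0,145],[0,0,0,0,0.04,0,145]]'
python3 -m inch '[[0,0,0,0,-1,0,145],[0,0,0,0,-2,0,145],[0,0,0,0,-3.5,0,145],[0,0,0,0,-5,0,145],[0,0,0,0,-6,0,145],[0,0,0,0,-6,0,145]]'
python3 -W ignore - <<'E'
from h import *
c=r.capture("wrist"); cv2.imwrite("pics/w24.png",cv2.resize(c["pixels"][:,:,::-1],(800,600)))
pick()
rows([((0.5700,-0.3948,z),0.194) for z in (0.26,0.12)])
E
```

```text
time: 36.35
ee_pos: [0.6331, 0.1155, 0.1102]
orientation: [-1.57, -0.0, -1.543]
wrist_force: [1.1, -0.0, -5.4]
grip_width: 0.0181
time: 36.85
ee_pos: [0.6339, 0.1157, 0.1102]
orientation: [-1.568, -0.0, -1.543]
wrist_force: [-1.5, 0.6, 0.4]
grip_width: 0.0373
time: 37.45
ee_pos: [0.636, 0.1164, 0.2656]
orientation: [-1.559, 0.002, -1.543]
wrist_force: [0.4, -0.9, 1.1]
grip_width: 0.0372
nut [ 0.6567 -0.3758] origin [ 0.5707 -0.3953] heading -2.945 len 0.1048 nutdist 0.0882
[ -0.02 -12.44   0.02] [ 2.034e+01  2.000e-02 -3.110e+00]
[ -0.02 -12.44   0.02] [20.34  5.62 -3.13]
```

View pics/w24.png

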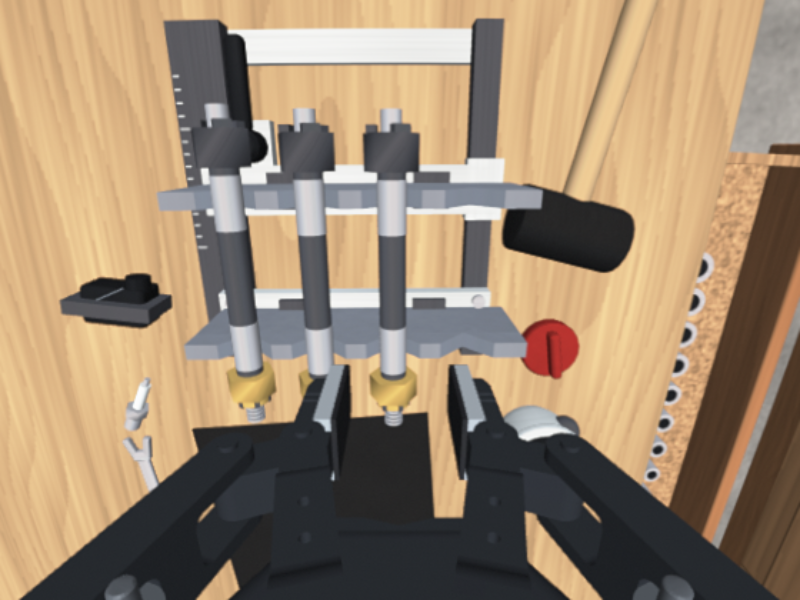

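```bash
python3 -m inch '[[0,-0.4,0,0.6,0,0,145],[0,-1.2,0,1.7,0,0,100],[0,-2,0,2.9,0,-0.2,100],[0,-2.8,0,4.2,0,-0.4,100],[0,-3.6,0,5.5,0,-0.6,100],[0,-4.4,0,6.8,0,-0.9,100],[0,-5.2,0,8.1,0,-1.2,100],[0,-6,0,9.4,0,-1.4,100],[0,-6.8,0,10.7,0,-1.6,100],[0,-7.6,0,12,0,-1.8,100],[0,-8.4,0,13.3,0,-2,100],[0,-9.2,0,14.6,0,-2.2,100],[0,-10,0,15.9,0,-2.4,100],[0,-10.8,0,17.2,0,-2.7,100],[0,-11.6,0,18.5,0,-2.9,100],[0,-12.2,0,19.6,0,-3.1,100],[0,-12.44,0,20.3,0,-3.1,100],[0,-12.44,0,20.3,0,-3.1,100]]'
python3 -W ignore - <<'E'
from h import *
c=r.capture("wrist"); cv2.imwrite("pics/w25.png",cv2.resize(c["pixels"][:,:,::-1],(800,600)))
rows([((0.5700,-0.3948,z),0.194) for z in (0.12,0.009)]); print(r.read_state()['joint_positions'])
c=r.capture("scene"); P=cloud(c).reshape(-1,3); m=(P[:,2]>0.05)&(P[:,2]<.3)&(P[:,0]>0.25)&(P[:,0]<0.6)&(P[:,1]<-0.42)&(P[:,1]>-0.75)
print(m.sum()); print(np.percentile(P[m],[1,50,99],axis=0))
E
```

```text
time: 39.35
ee_pos: [0.568, -0.3971, 0.2578]
orientation: [-1.57, -0.0, 0.188]
wrist_force: [-0.0, 0.3, -0.5]
grip_width: 0.0522
[-0.01 -0.02  0.01] [ 0.03  5.53 -0.03]
[-0.01 -0.02  0.01] [ 0.03  9.97 -0.04]
[ 0.73772934  0.49645534 -0.28843192  1.44204029  0.14207951  1.22425298
  2.19555922]
1667
[[ 0.34398882 -0.74847118  0.05152502]
 [ 0.48457478 -0.65672294  0.15352694]
 [ 0.56200761 -0.42843726  0.26063304]]
```

View pics/w25.png

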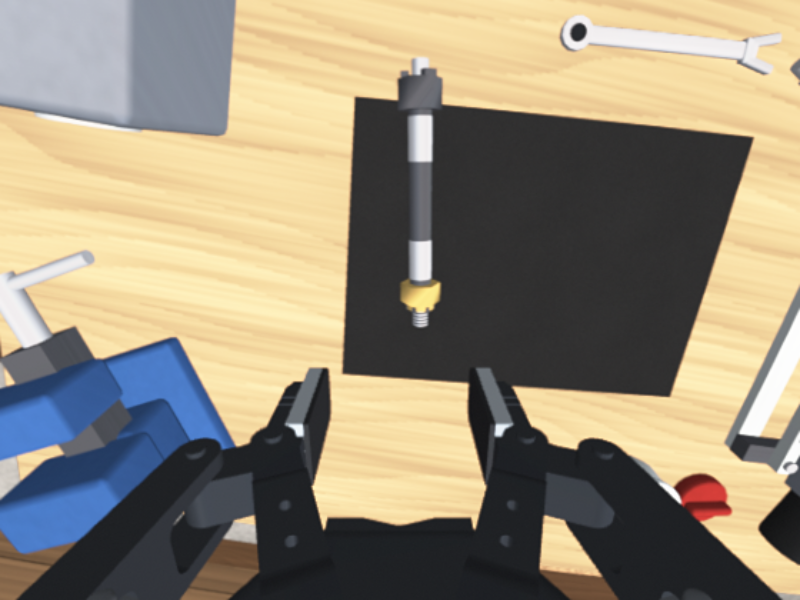

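```bash
python3 -W ignore - <<'E'
from h import *
pick(); c=r.capture("side");zoom(c,"s26",190,240,410,420,3.5)
c=r.capture("wrist"); shafts(c)
P=cloud(c); 
for uv in [(157,92),(150,88),(90,30),(60,270),(150,260)]: print(uv,P[uv[1],uv[0]])
E
```

```text
nut [ 0.608  -0.3681] origin [ 0.5224 -0.3875] heading -2.939 len 0.1048 nutdist 0.0878
gold [ 0.6039 -0.3745] 233 [287. 201.]
band [ 0.5137 -0.3821] 382 [296. 131.]
band [ 0.4727 -0.4063] 109 [283.  93.]
band [ 0.5746 -0.3853] 101 [283. 178.]
band [ 0.63   -0.3653] 80 [290. 220.]
band [ 0.7098 -0.2629] 410 [346. 281.]
band [0.698  0.0042] 115 [513. 302.]
band [0.7151 0.0299] 79 [522. 314.]
band [ 0.7616 -0.0731] 53 [451. 328.]
(157, 92) [ 0.50129488 -0.56460999 -0.00133564]
(150, 88) [ 0.49745847 -0.56225047  0.02681749]
(90, 30) [ 0.46119291 -0.56056081  0.14874197]
(60, 270) [ 0.70082403 -0.61196104  0.12122022]
(150, 260) [ 0.74654837 -0.55985279 -0.00099977]
```

View pics/s26.png

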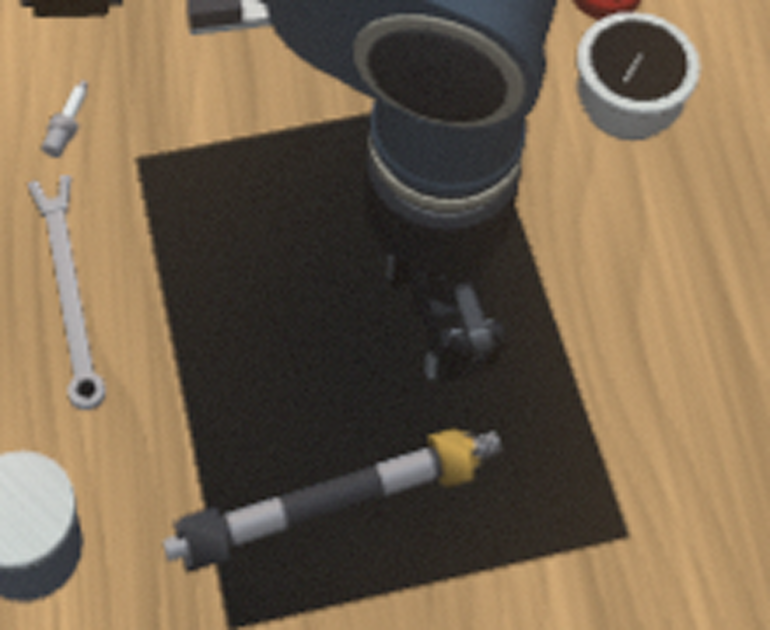

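```bash
python3 -W ignore - <<'E'
from h import *
rows([((0.5222,-0.3885,z),0.203) for z in (0.12,)])
E
python3 -m inch '[[0,0,0,0,0,0,100],[0,0,0,0,0,0,100]]'; python3 -W ignore - <<'E'
from h import *
rows([((0.5222,-0.3885,z),0.203) for z in (0.12,)])
pick()
E
```

```text
[-0.01 -0.05  0.03] [-1.9   5.6   0.49]
time: 39.8
ee_pos: [0.5714, -0.3901, 0.2603]
orientation: [-1.57, -0.004, 0.198]
wrist_force: [1.2, -0.1, 0.4]
grip_width: 0.0522
[-0.01 -0.03  0.03] [-1.94  5.61  0.44]
nut [ 0.6081 -0.3683] origin [ 0.5223 -0.3874] heading -2.936 len 0.1049 nutdist 0.0879
```

```bash
python3 -m inch '[[0,0,0,-0.6,0.8,0.1,100],[0,0,0,-1.2,1.8,0.3,100],[0,0,0,-1.8,2.8,0.44,100],[0,0,0,-1.94,3.8,0.44,100],[0,0,0,-1.94,4.8,0.44,100],[0,0,0,-1.94,5.5,0.44,100],[0,0,0,-1.94,5.5,0.44,100],[0,0,0,-1.94,5.5,0.44,100]]'; python3 -W ignore - <<'E'
from h import *
c=r.capture("wrist"); cv2.imwrite("pics/w27.png",cv2.resize(c["pixels"][:,:,::-1],(800,600)))
rows([((0.5222,-0.388,z),0.203) for z in (0.009,)])
shafts(c)
E
```

```text
time: 40.65
ee_pos: [0.5224, -0.389, 0.1231]
orientation: [-1.57, -0.004, 0.198]
wrist_force: [-1.2, -0.2, 1.0]
grip_width: 0.0519
[ 0.   -0.04  0.04] [-0.04  4.6   0.06]
gold [ 0.6031 -0.374 ] 532 [279. 290.]
band [ 0.5075 -0.3827] 530 [291. 194.]
band [ 0.4719 -0.4073] 161 [270. 147.]
band [ 0.5724 -0.3865] 108 [272. 260.]
band [ 0.606  -0.4379] 418 [212. 281.]
band [ 0.5809 -0.3134] 412 [346. 281.]
band [ 0.6318 -0.365 ] 110 [282. 316.]
```

View pics/w27.png

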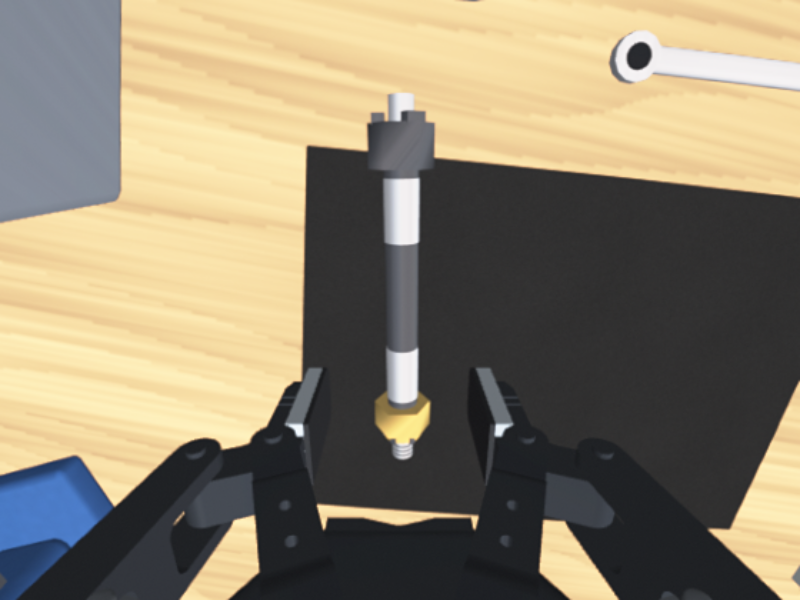

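```bash
python3 -m inch '[[0,0,0,0,1.2,0.04,100],[0,0,0.04,-0.04,2.4,0.04,100],[0,0,0.04,-0.04,3.4,0.04,100],[0,0,0.04,-0.04,4.1,0.04,100],[0,0,0.04,-0.04,4.5,0.04,100],[0,0,0.04,-0.04,4.58,0.04,100],[0,0,0.04,-0.04,4.58,0.04,255],[0,0,0.04,-0.04,4.58,0.04,255],[0,0,0.04,-0.04,4.58,0.04,255],[0,0,0.04,-0.04,4.58,0.04,255],[0,0,0.04,-0.04,4.58,0.04,255]]'; python3 -m inch '[[0,0,0,0,-0.6,0,255],[0,0,0,0,-1.2,0,255],[0,0,0,0,-2.2,0,255],[0,0,0,0,-3.5,0,255],[0,0,0,0,-5,0,255],[0,0,0,0,-6.5,0,255],[0,0,0,0,-8,0,255],[0,0,0,0,-8.4,0,255],[0,0,0,0,-8.4,0,255]]'
python3 - <<'E'
from h import *
c=r.capture("wrist"); cv2.imwrite("pics/w28.png",cv2.resize(c["pixels"][:,:,::-1],(800,600)))
s=r.read_state();print(s['wrist_force'],s['grip_width'])
rows([(np.r_[wr(.0825,0),.22],YW-np.pi/2)])
E
```

```text
time: 41.8
ee_pos: [0.523, -0.3884, 0.0109]
orientation: [-1.572, -0.001, 0.198]
wrist_force: [-1.2, 2.1, 6.9]
grip_width: 0.0176
time: 42.7
ee_pos: [0.5233, -0.3886, 0.2229]
orientation: [-1.575, -0.003, 0.198]
wrist_force: [0.2, -1.1, -6.8]
grip_width: 0.0179
[-0.66211948  0.42169692 -6.50705584] 0.017686668706264324
[0.000e+00 1.245e+01 1.000e-02] [10.49 -0.   18.52]
```

View pics/w28.png

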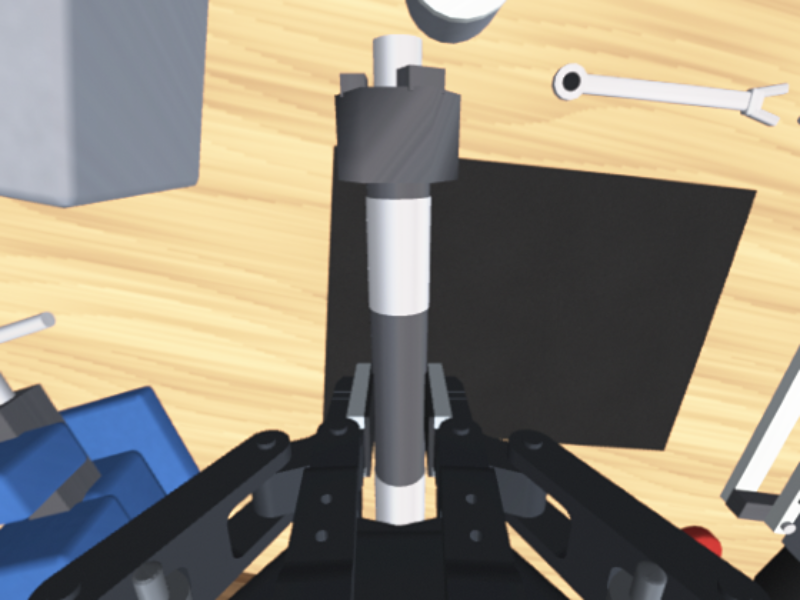

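```bash
python3 -m inch '[[0,0.4,0,0.3,0,0.6,255],[0,1.2,0,0.9,0,1.6,255],[0,2,0,1.5,0,2.7,255],[0,2.8,0,2.1,0,3.8,255],[0,3.6,0,2.8,0,5,255],[0,4.4,0,3.5,0,6.2,255],[0,5.2,0,4.2,0,7.4,255],[0,6,0,4.9,0,8.6,255],[0,6.8,0,5.6,0,9.8,255],[0,7.6,0,6.3,0,11,255],[0,8.4,0,7,0,12.2,255],[0,9.2,0,7.6,0,13.4,255],[0,10,0,8.3,0,14.6,255],[0,10.8,0,9,0,15.8,255],[0,11.6,0,9.7,0,17,255],[0,12.2,0,10.2,0,18,255],[0,12.45,0,10.49,0,18.5,255],[0,12.45,0,10.49,0,18.5,255],[0,12.45,0,10.49,0,18.5,255]]'
python3 - <<'E'
from h import *
c=r.capture("wrist"); cv2.imwrite("pics/w29.png",cv2.resize(c["pixels"][:,:,::-1],(800,600)))
s=r.read_state();print(s['wrist_force'],s['grip_width'])
rows([(np.r_[wr(.0825,0),.111],YW-np.pi/2)])
E
```

```text
time: 44.65
ee_pos: [0.6868, 0.1161, 0.2169]
orientation: [-1.576, -0.003, -1.539]
wrist_force: [0.3, -1.4, -5.2]
grip_width: 0.0175
[ 0.36794086  0.21187319 -5.50968354] 0.01765532332624712
[ 0.03 -0.01  0.03] [-0.12  4.26  0.05]
```

View pics/w29.png

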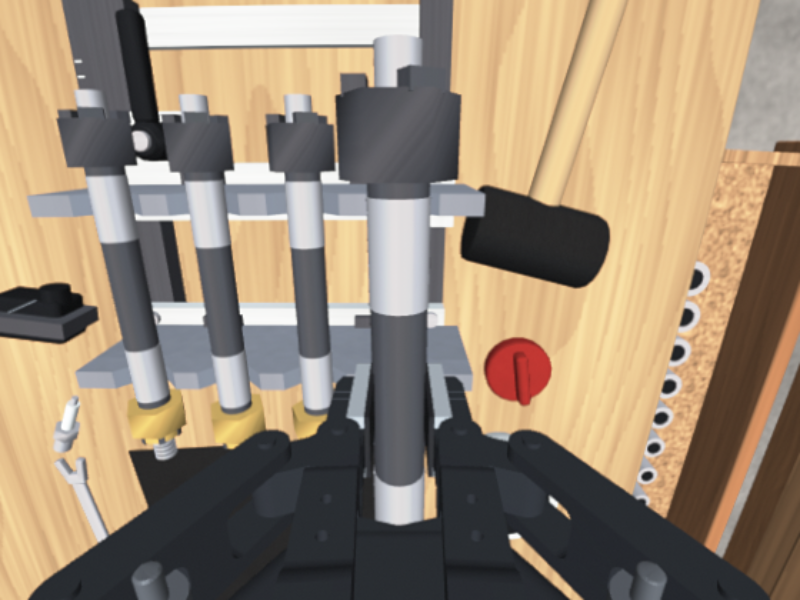

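```bash
python3 -m inch '[[0,0,0,-0.1,1,0.03,255],[0,0,0,-0.1,2,0.05,255],[0,0,0,-0.1,3,0.05,255],[0,0,0,-0.1,3.6,0.05,255],[0,0,0,-0.1,4,0.05,255],[0,0,0,-0.1,4.15,0.05,255],[0,0,0,-0.1,4.27,0.05,255],[0,0,0,-0.1,4.27,0.05,255]]'
python3 -m inch '[[0,0,0,0,0.04,0,255],[0,0,0,0,0.06,0,255],[0,0,0,0,0.06,0,255]]'
python3 -W ignore - <<'E'
from h import *
c=r.capture("wrist"); cv2.imwrite("pics/w30.png",cv2.resize(c["pixels"][:,:,::-1],(800,600)))
c=r.capture("side");zoom(c,"s30",190,80,390,260,4)
E
```

```text
time: 45.5
ee_pos: [0.6886, 0.1172, 0.1118]
orientation: [-1.573, -0.003, -1.541]
wrist_force: [-0.5, -0.0, -6.1]
grip_width: 0.0174
time: 45.8
ee_pos: [0.689, 0.1173, 0.1118]
orientation: [-1.571, -0.003, -1.541]
wrist_force: [-2.1, -1.3, 1.2]
grip_width: 0.0174
```

View pics/w30.png

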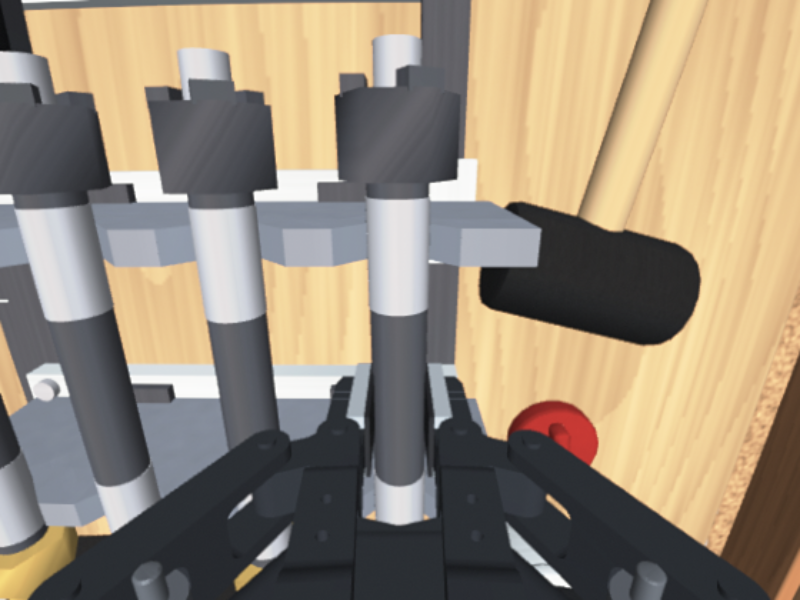

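View pics/s30.png

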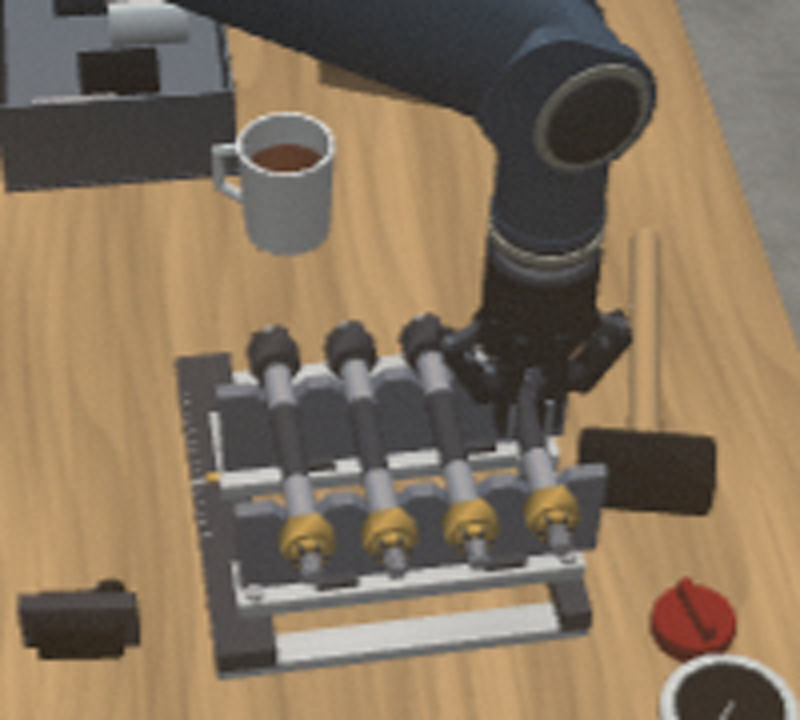

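```bash
python3 -m inch '[[0,0,0,0,0,0,200],[0,0,0,0,0,0,145],[0,0,0,0,0,0,145],[0,0,0,0,0,0,145]]'
python3 -m inch '[[0,0,0,0,-1,0,145],[0,0,0,0,-2,0,145],[0,0,0,0,-3.5,0,145],[0,0,0,0.5,-5,-0.5,145],[0,0,0,1.2,-6.5,-1.2,145],[0,0,0,2,-7.5,-2,145],[0,0,0,2.6,-8.5,-2.8,145],[0,0,0,2.6,-8.5,-2.8,145],[0,0,0,2.6,-8.5,-2.8,145]]'
python3 -W ignore - <<'E'
from h import *
c=r.capture("wrist"); cv2.imwrite("pics/w31.png",cv2.resize(c["pixels"][:,:,::-1],(800,600)))
P=cloud(c); q=rk(P.reshape(-1,3)); z=P[...,2].ravel(); I=c["pixels"].reshape(-1,3)
# round part top ridge heights near each comb
for nx in (-.0825,-.0275,.0275,.0825):
    o=[]
    for yy in (-.035,0.0,.035):
        m=(abs(q[:,0]-nx)<.02)&(abs(q[:,1]-yy)<.008)&(z>0.105)&(z<.2)
        k=m.copy()
        if m.sum()>5:
            zt=np.percentile(z[m],97); mm=m&(z>zt-.003); o.append((round(float(np.median(q[mm,0]))*1e3,1),round(float(zt)*1e3,1)))
        else:o.append(None)
    print(nx,o)
m=(z>0.064)&(z<0.08)&(I.max(1)<70)&(q[:,0]<-0.07)&(q[:,0]>-0.2)&(q[:,1]>.125)&(q[:,1]<0.2)
pm(c)
c=r.capture("side");zoom(c,"s31",190,80,390,260,4)
c=r.capture("scene");zoom(c,"sc31",130,90,430,310,2.6)
E
```

```text
time: 46.3
ee_pos: [0.6898, 0.1175, 0.1123]
orientation: [-1.57, -0.003, -1.541]
wrist_force: [-0.3, 0.3, 0.6]
grip_width: 0.0372
time: 47.2
ee_pos: [0.6218, 0.051, 0.3259]
orientation: [-1.567, -0.002, -1.542]
wrist_force: [-0.3, 0.0, 0.4]
grip_width: 0.0368
-0.0825 [(-81.5, 128.8), (-81.1, 128.7), (-81.5, 128.9)]
-0.0275 [(-26.7, 128.7), (-26.4, 128.4), (-26.3, 128.9)]
0.0275 [(27.9, 128.7), (27.6, 128.8), (27.4, 129.1)]
0.0825 [(82.2, 129.0), (82.1, 128.8), (82.4, 129.0)]
white 385 px [159.8  64.6] rack mm [[-143.8   73.1]]
white 13 px [157.2  38.5] rack mm [[-143.5  104.5]]
white 39 px [170.9  88.4] rack mm [[-132.3   43. ]]
white 10 px [166.  117.5] rack mm [[-143.5    4.7]]
```

View pics/w31.png

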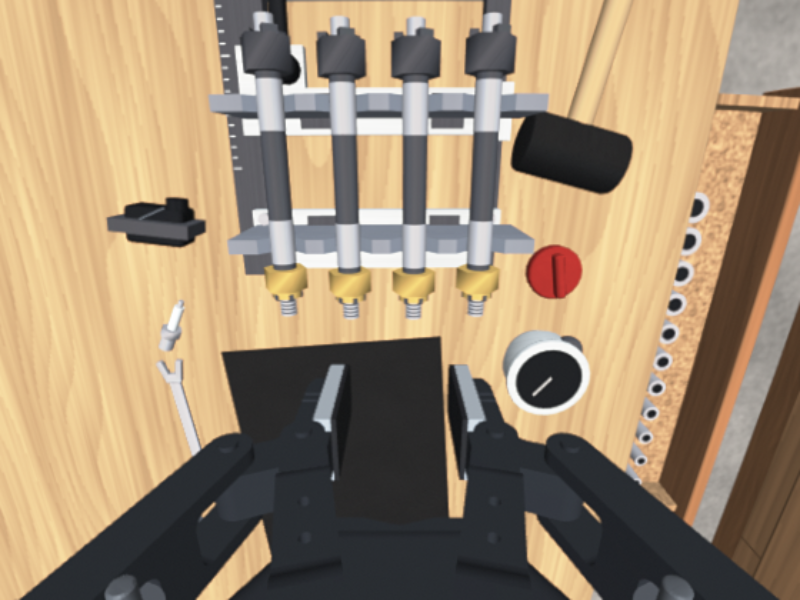

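View pics/s31.png

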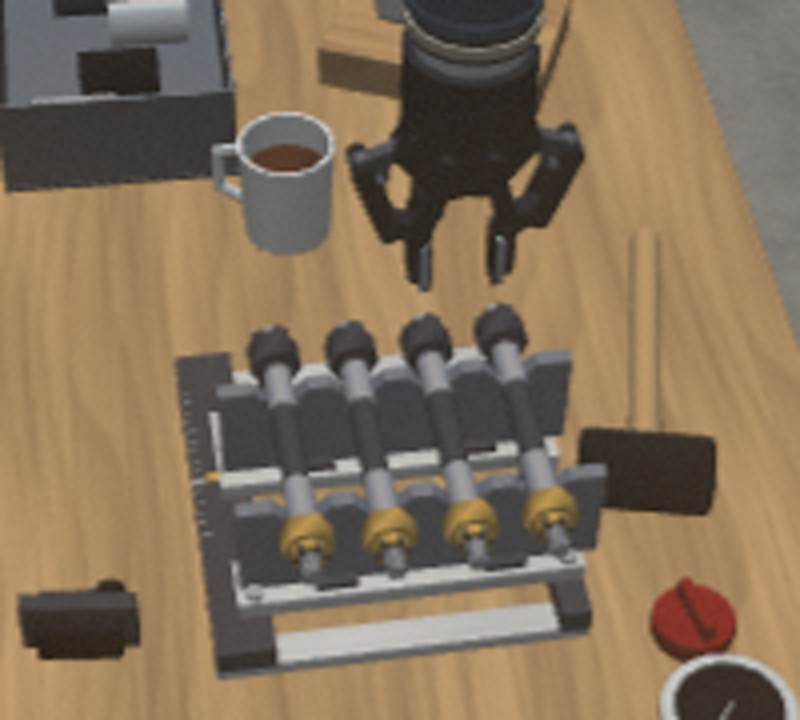

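View pics/sc31.png

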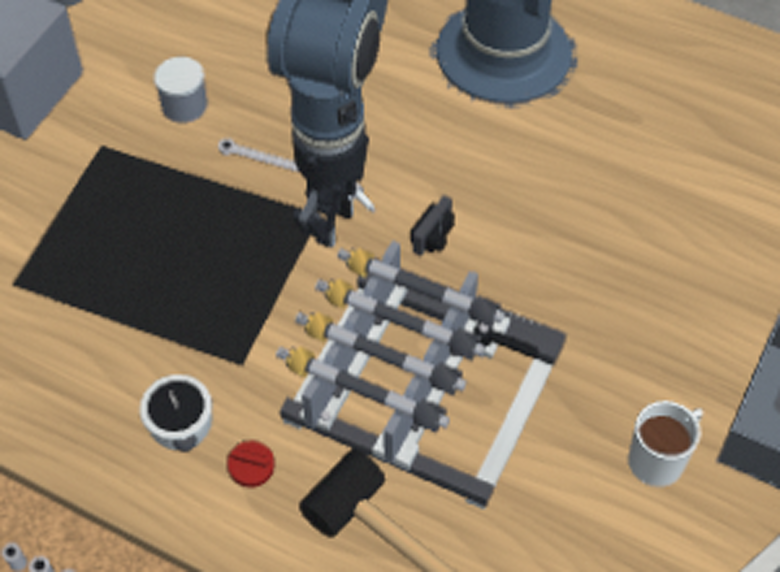

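```bash
python3 -m inch '[[0,0,0,-1,0,-0.5,145],[0,0,0,-2,0,-1,145],[0,0,0,-3,0,-2,145],[0,0,0,-4,0,-3,145],[0,0,0,-4.5,0,-3.5,145],[0,0,0,-4.5,0,-3.5,145],[0,0,0,-4.5,0,-3.5,145]]'
python3 -W ignore - <<'E'
from h import *
c=r.capture("wrist"); cv2.imwrite("pics/w32.png",cv2.resize(c["pixels"][:,:,::-1],(800,600)))
pm(c)
P=cloud(c).reshape(-1,3);C=c["pixels"].reshape(-1,3).astype(int);q=rk(P)
m=(P[:,2]>0.066)&(P[:,2]<0.078)&(C.max(1)<70)&(q[:,0]<-0.05)&(q[:,0]>-0.2)&(q[:,1]>.1)&(q[:,1]<0.2)
Q=q[m];print(m.sum(),'lever x=f(y)',np.polyfit(Q[:,1],Q[:,0],1),Q.min(0),Q.max(0))
E
```

```text
time: 48.05
ee_pos: [0.5313, 0.161, 0.3227]
orientation: [-1.572, -0.003, -1.54]
wrist_force: [0.7, -0.7, -0.3]
grip_width: 0.0367
gold 16 px [236.5 161.5] rack mm [[-134.8   54.6]]
white 41 px [238.4 141.7] rack mm [[-130.7   83.1]]
white 26 px [230.2 161. ] rack mm [[-144.1   55.3]]
white 62 px [237.  174.9] rack mm [[-134.9   34.5]]
409 lever x=f(y) [-0.00480422 -0.08360556] [-0.0903523   0.11207009] [-0.07872339  0.16335214]
```

View pics/w32.png

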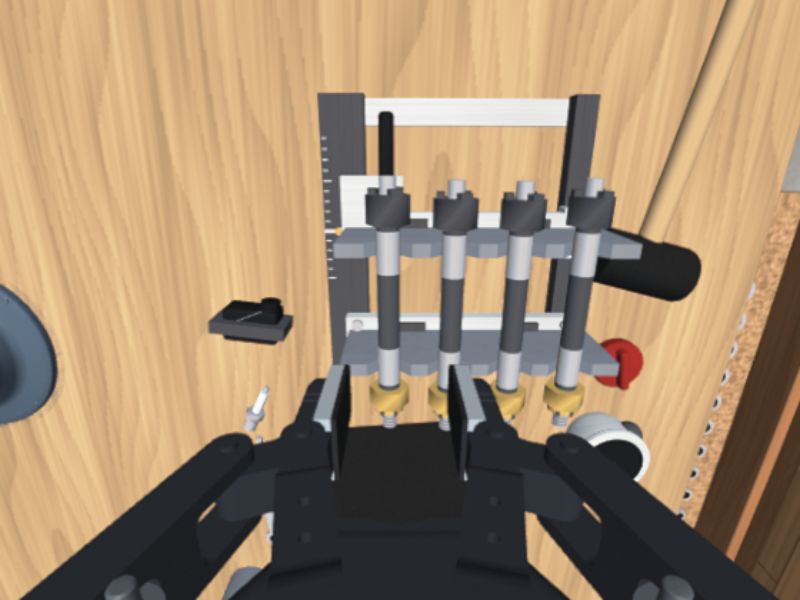

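The lever still lies along the rack (angle about 0), the pointer is on the mark, and all four shafts are seated with the dogs on the lever side. The job can be handed in.

Run:
```python
from plant import r
print(r.close_job())
```

```text
the job is handed in; nothing more can be done
None
```

The rack is set and all four shafts are in it; I handed the job in at about 48 s. I released the lever, slid the moving comb about 50 mm to the mark and clamped it, all before any shaft went on. Each shaft then went into its own notch, nut end on the fixed comb and dog end on the moving comb.

- **Comb and lever:** after the last shaft, the pointer and mark agreed to 0.7 mm (54.6 against 55.3 mm). That view was coarse; straight after clamping, a slightly closer view gave 0.1 mm. The lever read about 0 rad, so it is clamped.
- **Shafts:** the top of the round part measured 128.4–129.1 mm high at three places along each shaft. That matches the 119 mm seated axis in both combs. All were within about 1.4 mm of the notch centre lines.
- **Knocked shaft:** the last shaft was pushed about 5 cm along the mat before I reached it. I measured it again and gripped it at its new place. The wrist camera's coordinates for it were 6–8 mm off the side camera's, probably because the highlight splits its bright bands. I used the side camera's, and the shaft stood centred between the fingers.
- **Everything else:** I moved nothing else on the counter and saw nothing displaced in the last pictures. I judged that by eye and did not measure it.

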